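Tighten the hold-down on the tray former

ROBOT

A 6-joint arm with a two-finger parallel gripper is mounted at the origin on the work surface. World frame = base frame: x ahead of the robot, y to its left, z up, the work surface at z = 0. Lengths are in m, angles in rad, forces in N, time in s.
With the tool pointing down it reaches from about 0.35 to 0.775 m from the base axis. Payload 7.3 kg.
Tool frame: the origin (TCP) lies between the finger pads; the fingertips stand 22 mm ahead of it and the grasp point (between the pads) lies 3 mm ahead of it (tip_reach is the x of the fingertips in the tool frame, in m); x points along the fingers, y is the direction in which the jaws open and shut, and the axes are right-handed (so a half turn about x gives the same grasp; the last joint's range is limited). The gripper opens to 92 mm and grips with 3 to 60 N. Pads are 19 mm wide; open, the fingers measure 130 mm over their backs; the gripper's body (75 mm by 190 mm) begins 47 mm behind the grasp point.
Start: joints at [-1.421, 0.342, 1.524, -0, 1.275, -0.146], TCP at [0.153, -0.502, 0.249] pointing down, gripper open.
Joint ranges: [-2.53, 2.53], [-0.77, 2.02], [0.04, 2.7], [-1, 4.14], [0.28, 2.66], [-3.11, 3.11]. Speed limits (rad/s): [2.57, 2.57, 3.14, 3.14, 3.14, 3.14].

INTERFACE

Orientations are given as a unit quaternion [x, y, z, w].
In Python, from bench import * gives the robot as it stands. The module is installed in compiled form; this text tells all that it offers.
- The arm moves only by the tool step_arm, never from a script. Its argument "rows" is text: rows parted by semicolons, each of 5 numbers parted by spaces: the finger opening in mm, from 0 to 91.8, then the shift along the tool's x, y, z in mm, then the turn about the tool's x in degrees. A call has 1 to 20 rows; each row is the pose to reach, as a shift and turn from the pose commanded when the call began, along the tool's axes at that moment; what a row does not reach only later rows make up. A row lasts 1/10 s, in which the tool goes at most 50 mm and 8.59 degrees, less where a joint would pass 70% of its speed; a pose out of reach is approached as far as the arm can. A call with a gripper value outside its range is refused whole. The fingers move at their own pace and stop on an object; "newtons" is the grip in N (left out, the last holds). Time passes only in rows, so rows that repeat a pose let the fingers close. It gives the time, the measured TCP pose, the force and the opening at its end, in the units of the state.
- state(): the state, without advancing time (a new reading comes with each control period).
- read_camera(name): name is "scene" or "top"; returns (picture, depth): 420x560x3 uint8, red, green, blue; 420x560 float32, m along the optical axis (not along the pixel's ray), 0 where there is no reading.
- camera_model(name): a dict with "intrinsics" (3x3 intrinsics, pixels), "world_from_camera" (4x4, takes a point from camera to world coordinates). Camera axes: x right, y up, looking along -z (the intrinsics and any distortion apply to the point x, -y, -z); pixel columns grow to the right and rows downward; lengths in m; the calibration is good to about 2 mm. A picture is of the moment at which its call begins. camera_model takes no time and is no camera call.
- finish_job(): hands the job in, once; it reports no verdict.
The state is a dict: "time": time; "joint_positions": joint angles; "joint_velocities": joint speeds; "joint_torque": joint torques, N m; "tcp_pos": TCP position; "orientation": TCP orientation; "force": force on the tool from outside, world axes, zero at the start; "moment": the same for the moment, N m; "gripper_width": opening from 0.0 (shut) to 1.0 (fully open).
Only numpy, scipy, OpenCV 4.12 (cv2) and the standard library are available. Lean on these libraries where they do the work, as an engineer would, in place of code of your own. Each camera call takes 0.05 s, during which the arm holds its last target.

TASK

The blue hold-down clamp on the copper tray's former is still loose. Take the red-gripped hex key from the tool rack, feel its end all the way home into the socket screw down in the clamp's slot, pressing gently, and turn the screw clockwise, regripping the key as needed, until it stops firm. Then stand the key back in its own hole in the rack and leave everything else where it is.

Things in the scene. Friction and masses are not known exactly. Their poses are not given: they have to be found in the camera images.
- key: driver-type hex key: 14 mm (across flats) hexagon steel blade, square red grip with black bands on top; 150 mm long, about 190 g. Origin: centre of the blade's end face; z runs up the blade to the grip. Blade faces point along +y of the key and every 60 degrees from there; the last 2 mm taper to 12 mm. Starts upright in its rack hole.
- key_grip (a point): centre of the key's red grip (30 x 30 mm square, 60 mm tall, sides facing the key's x and y), 120 mm above the end of the blade; same axes as the key. Any of the four quarter-turned grasps from above fits, and fingers open 50 mm or more clear the grip when the hand turns back around it.
- key_hole (a point): centre of the mouth of the key's round hole in the dark wooden tool rack (95 x 160 x 70 mm, fixed): 23 mm across, 55 mm deep, mouth 70 mm above the bench. The key stands on its floor. Punches up to 100 mm above the bench stand in smaller holes of the same rack.
- clamp_slot (a point): centre of the counterbored slot in the blue strap, on its top face, 73 mm above the bench, fixed. x runs along the slot (46 x 26.5 mm, floor 20 mm down), z up. The screw stands anywhere up to 10 mm either way along the slot, up to 0.5 mm off its middle line. Its head (24 mm across, 14 mm tall) has its flat top 6 mm below this point; beside the head the slot is open to its floor.
- screw (a joint): turn of the clamp screw in rad, growing clockwise seen from above: about -3.4 to -2.3 at the start, 0 when firm (it stops hard there). Hex socket 14.8 mm across flats, 10.5 mm deep, mouth chamfered 0.7 mm. A key fits with its yaw = yaw of clamp_slot minus this angle (give or take 0.2 rad), or any 60 degrees on. Running friction about 0.08 N m; above some 0.2 N m the key cams over.
- former: hardwood tray former (300 x 470 x 45 mm, fixed) with the copper tray (290 mm) sunk in it; origin: centre of its underside. The loose blue clamp (strap 115 x 44 x 26 mm) lies on its +y end; a plain steel strap with a brass wing nut, already tight, on its -y end.
- hammer: chasing hammer lying on the bench, 200 mm long, wooden handle along its x, steel head 80 mm across; origin on the bench under the handle. Bystander.
- cup: small copper cup, 64 mm across, 70 mm tall; origin: centre of its underside. Bystander.
- bowl: small brass bowl, 90 mm across, 40 mm tall; origin: centre of its underside. Bystander.
- tinblock: loose wooden bench block, 70 x 50 x 30 mm; origin: centre of its underside. Bystander.
- punch0: bright steel chasing punch, 10 mm thick, 95 mm long, standing 55 mm deep in the rack; origin: its lower end. Bystander.
- punch1: dark steel chasing punch, like punch0. Bystander.
- punch2: brass chasing punch, like punch0. Bystander.
Mind the look-alikes: they are no part of the job. Of the things like the key, leave any that is brown; of the rest the larger one is meant.

How it is judged:
On the way, in this order (a step that is already met when the one before it is completed fails the run):
1. the key is home in the screw's socket (its end at least 7 mm into the 10.5 mm deep socket) (z of key in the frame of clamp_slot between -0.0185 and -0.013 m and x of key in the frame of clamp_slot between -0.0115 and 0.0115 m and y of key in the frame of clamp_slot between -0.005 and 0.005 m and linear speed of key below 0.008 m/s), for 0.2 s.
2. the clamp screw is turned firm (value of joint screw above -0.05 rad), for 0.2 s.
At the end, for the whole second after the job is handed in: the clamp screw is firm (within 0.05 rad of its stop) and the key stands at rest back in its own hole: end of the blade at least 45 mm down, within 10 mm of the hole's middle, leaning less than 0.2 rad (value of joint screw above -0.05 rad and horizontal distance between key and key_hole below 0.01 m and z of key in the frame of key_hole below -0.045 m and angle between key's own z axis and vertical below 0.2 rad and linear speed of key below 0.02 m/s); the robot touches nothing.
It fails at once if the key's end is pressed on the screw with over 40 N (contact force between key and screw_head above 40 N).
It fails at once if the key is rammed on the clamp or the former: over 40 N (contact force between key and former above 40 N).
It fails at once if a bystander is moved more than 30 mm (distance of any of hammer, cup, bowl, tinblock, punch0, punch1, punch2 from where it was at the start of the episode above 0.03 m).
It also fails if it takes over 72 s, if anything falls off the work surface, if the arm or the gripper's body presses on something with over 40 N, if the wrist force passes 120 N, or if a joint passes its speed limit or range.

## Working session

There is one attempt and no reset: what is moved stays moved. The work goes in short steps, Python scripts to look and compute and a tool call to move; the robot and the scene stay as the last step left them, time stands still between calls to the robot, and variables do not carry over. Pictures are saved under pics/ and viewed, and the job is handed in when it is done.

Besides the shell and the picture viewer there is one more tool, called after "Request:" as name(argument=value, ...), one argument or row to a line, values as JSON. step_arm: Moves the arm, as the interface text tells. Its arguments: {"type":"object","properties":{"rows":{"type":"string"},"newtons":{"type":"number"}},"required":["rows"]}

```bash
mkdir -p pics
cat > h.py <<'E'
from bench import *
import numpy as np, cv2
def grab(n,tag):
    p,d=read_camera(n); cv2.imwrite(f'pics/{tag}.png',p[:,:,::-1]); np.savez(f'pics/{tag}.npz',p=p,d=d); return p,d
def ray(n,u,v):
    m=camera_model(n);K=np.array(m['intrinsics']);T=np.array(m['world_from_camera'])
    c=np.linalg.inv(K)@np.array([u,v,1.]); r=T[:3,:3]@np.array([c[0],-c[1],-c[2]]); return T[:3,3],r
def onz(n,u,v,z):
    o,r=ray(n,u,v); return o+r*(z-o[2])/r[2]
def pts(n,d):
    m=camera_model(n);K=np.array(m['intrinsics']);T=np.array(m['world_from_camera'])
    v,u=np.mgrid[:d.shape[0],:d.shape[1]]
    c=np.stack([(u-K[0,2])/K[0,0]*d,-(v-K[1,2])/K[1,1]*d,-d],-1)
    return c@T[:3,:3].T+T[:3,3]
def proj(n,p):
    m=camera_model(n);K=np.array(m['intrinsics']);T=np.array(m['world_from_camera'])
    c=T[:3,:3].T@(np.array(p)-T[:3,3]); q=K@np.array([c[0],-c[1],-c[2]]); return q[:2]/q[2]
E
python3 - <<'E'
from h import *
grab('scene','s0');grab('top','t0');print(state())
for n in('scene','top'):print(camera_model(n))
E
```

```text
{'time': 0.1, 'joint_positions': array([-1.42098698e+00,  3.42662228e-01,  1.52491714e+00, -5.36381605e-06,
        1.27544066e+00, -1.46020648e-01]), 'joint_velocities': array([-0.00216365,  0.00057363, -0.00234406,  0.00094861,  0.00068954,
        0.0005653 ]), 'joint_torque': array([ 1.57444862e-03, -4.32003379e+01, -2.44694424e+01,  7.18525588e-02,
        5.25904284e-02, -4.41843486e-05]), 'tcp_pos': array([ 0.15301296, -0.50184824,  0.24811121]), 'orientation': array([-0.6993825 , -0.10471589,  0.69938804, -0.1037066 ]), 'force': array([-0.64559456, -0.82685759,  0.40272339]), 'moment': array([-0.00124208, -0.05318303, -0.04020368]), 'gripper_width': 1.0002203459464412}
{'intrinsics': array([[495.99357933,   0.        , 280.9998299 ],
       [  0.        , 495.99357933, 209.40551563],
       [  0.        ,   0.        ,   1.        ]]), 'world_from_camera': array([[-0.74510021, -0.44122092,  0.50014976,  0.99713645],
       [ 0.6666176 , -0.46890924,  0.57943516,  0.68318189],
       [-0.02113407,  0.76514589,  0.64351   ,  0.76309714],
       [ 0.        ,  0.        ,  0.        ,  1.        ]])}
{'intrinsics': array([[391.3514768 ,   0.        , 278.93931021],
       [  0.        , 391.3514768 , 209.99417694],
       [  0.        ,   0.        ,   1.        ]]), 'world_from_camera': array([[-0.0094122 ,  0.99565285, -0.09266508,  0.43249849],
       [-0.99991478, -0.00853287,  0.0098809 ,  0.06463425],
       [ 0.00904725,  0.09275019,  0.99564831,  0.86763689],
       [ 0.        ,  0.        ,  0.        ,  1.        ]])}
```

View pics/s0.png

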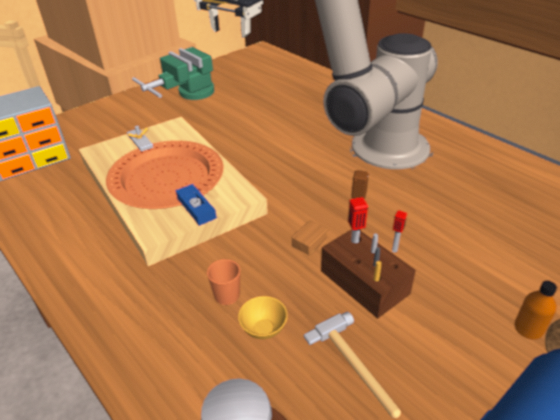

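View pics/t0.png

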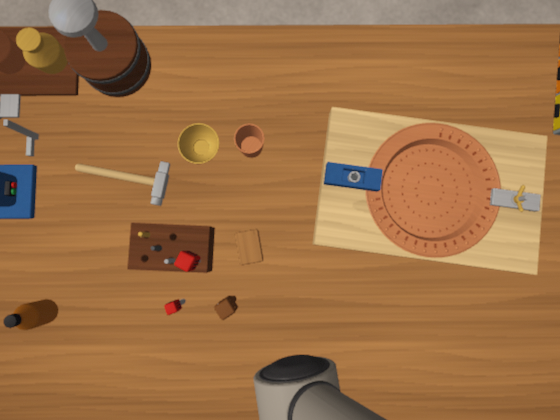

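The scene view has the large red key at (358,213), a smaller red one at (400,222) and a brown one at (360,185). The blue clamp is at (197,203). In the top view the large red grip is at (185,261) and the clamp at (353,177). I'll zoom in.

Run:
```python
import cv2,numpy as np
t=cv2.imread('pics/t0.png');s=cv2.imread('pics/s0.png')
a=cv2.resize(t[210:330,120:260],None,fx=4,fy=4,interpolation=cv2.INTER_CUBIC)
b=cv2.resize(t[150:205,310:400],None,fx=8,fy=8,interpolation=cv2.INTER_CUBIC)
cv2.imwrite('pics/za.png',a);cv2.imwrite('pics/zb.png',b)
cv2.imwrite('pics/zc.png',cv2.resize(s[160:320,310:430],None,fx=4,fy=3.7,interpolation=cv2.INTER_CUBIC))
cv2.imwrite('pics/zd.png',cv2.resize(s[170:235,160:230],None,fx=8,fy=8,interpolation=cv2.INTER_CUBIC))
```

```text
(no output)
```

View pics/za.png

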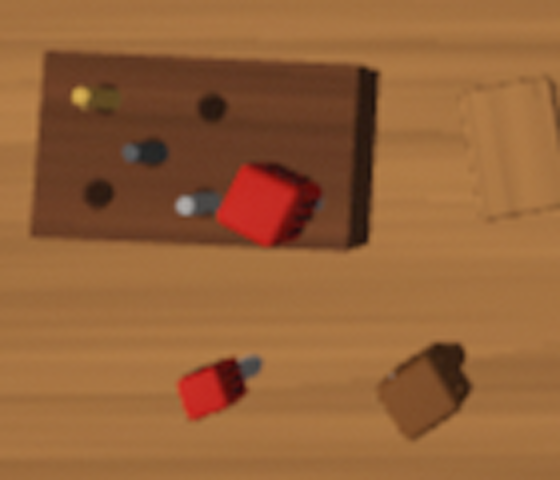

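View pics/zb.png

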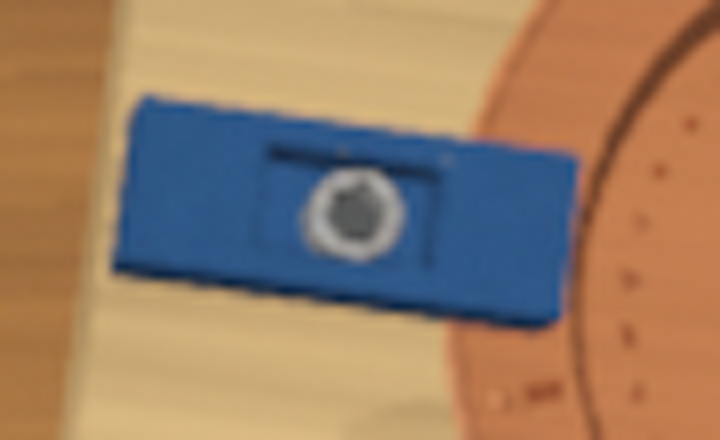

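View pics/zc.png

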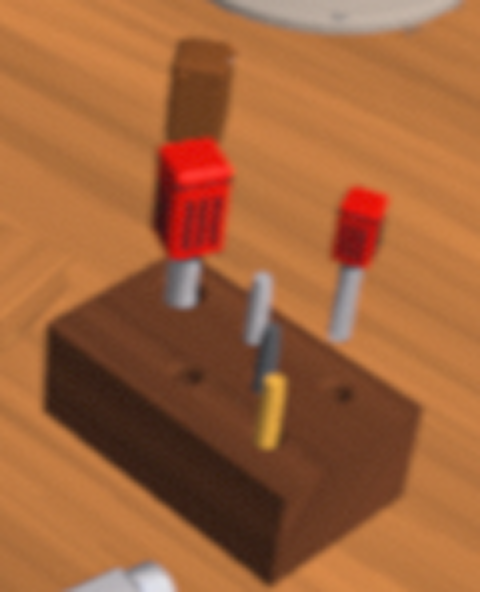

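View pics/zd.png

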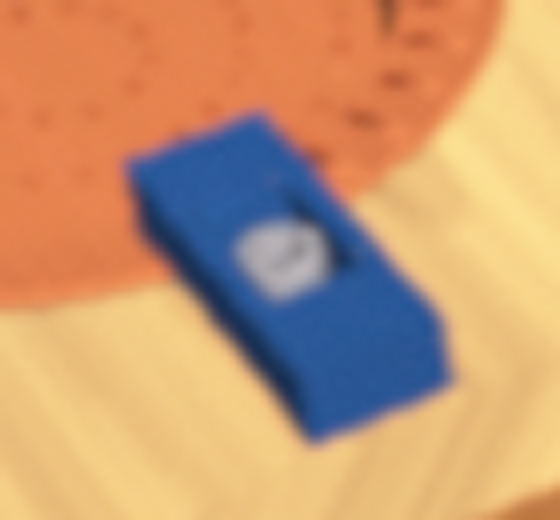

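```bash
cat >> h.py <<'E'
def rect(mask,n,z):
    cs,_=cv2.findContours(mask.astype(np.uint8),cv2.RETR_EXTERNAL,cv2.CHAIN_APPROX_NONE)
    c=max(cs,key=cv2.contourArea)[:,0,:]
    w=np.array([onz(n,u,v,z)[:2] for u,v in c],np.float32)*1000
    return cv2.minAreaRect(w),c
E
python3 - <<'E'
from h import *
from scipy.spatial.transform import Rotation as R
print(R.from_quat(state()['orientation']).as_matrix().round(3))
p,d=[np.load('pics/t0.npz')[k] for k in 'pd']
P=pts('top',d); hsv=cv2.cvtColor(p,cv2.COLOR_RGB2HSV).astype(int)
red=((hsv[...,0]<8)|(hsv[...,0]>172))&(hsv[...,1]>180)&(hsv[...,2]>80)
m=np.zeros_like(red);m[240:280,165:210]=1
q=P[red&m];print('red z',np.percentile(q[:,2],[5,50,95]))
top=red&m&(hsv[...,2]>170)
print(p[255:270:3,180:192:3])
r,c=rect(top,'top',.165);print('grip top',r,c.min(0),c.max(0))
q=P[top&(P[...,2]>.155)];print(q.mean(0),np.ptp(q,0))
# clamp
blue=(hsv[...,0]>95)&(hsv[...,0]<125)&(hsv[...,1]>120)
m=np.zeros_like(red);m[150:205,310:400]=1
b=blue&m;print('blue z',np.percentile(P[b][:,2],[5,50,95]))
b2=b&(hsv[...,2]>100)
r,c=rect(b2,'top',.073);print('strap',r, len(c))
# rack holes plane: dark round pixels
g=cv2.cvtColor(p,cv2.COLOR_RGB2GRAY)
# screw head
gr=(hsv[...,1]<90)&(hsv[...,2]>70)&m.astype(bool)
gr[:165]=0;gr[190:]=0;gr[:,:340]=0;gr[:,368:]=0
r,c=rect(gr,'top',.067);print('screw',r); print('head z',np.median(P[gr][:,2]))
e=cv2.minEnclosingCircle(np.array([onz('top',u,v,.067)[:2]*1000 for u,v in c],np.float32));print(e)
E
```

```text
[[-0.     0.292 -0.957]
 [ 0.001 -0.957 -0.292]
 [-1.    -0.001 -0.   ]]
red z [0.11400104 0.16359119 0.16589316]
[[[198  41  34]
  [196  42  35]
  [191  39  31]
  [157  26  23]]

 [[198  42  34]
  [197  41  34]
  [196  43  34]
  [195  42  36]]

 [[200  46  37]
  [198  42  34]
  [197  45  37]
  [196  43  36]]

 [[200  45  39]
  [198  42  35]
  [196  43  35]
  [190  39  33]]

 [[194  41  32]
  [198  44  35]
  [196  43  35]
  [146  28  23]]]
grip top ((408.6249084472656, 228.8145751953125), (25.55196762084961, 25.828582763671875), 63.29732131958008) [174 252] [192 270]
[0.40840607 0.22805365 0.16752409] [0.04012648 0.18079858 0.70683835]
blue z [0.05257034 0.07178552 0.07463842]
strap ((575.931396484375, -96.20796203613281), (113.83333587646484, 42.56028747558594), 81.692138671875) 145
screw ((575.4989624023438, -98.70079040527344), (27.105955123901367, 23.109025955200195), 89.54629516601562)
head z 0.06389631765380355
((575.36865234375, -98.85393524169922), 13.79151725769043)
```

Run:
```python
from h import *
for n,tag,box,zl in(('top','t0',(340,368,164,190),.067),('scene','s0',(185,207,192,212),.067)):
    p,d=[np.load(f'pics/{tag}.npz')[k] for k in 'pd']
    hsv=cv2.cvtColor(p,cv2.COLOR_RGB2HSV).astype(int)
    x0,x1,y0,y1=box
    m=np.zeros(p.shape[:2],bool);m[y0:y1,x0:x1]=1
    gr=(hsv[...,1]<100)&m
    print(n);print(np.array2string(hsv[y0:y1,x0:x1,2],max_line_width=250))
    r,c=rect(gr,n,zl);e=cv2.minEnclosingCircle(np.array([onz(n,u,v,zl)[:2]*1000 for u,v in c],np.float32))
    M=cv2.moments(gr.astype(np.uint8));print('centroid',onz(n,M['m10']/M['m00'],M['m01']/M['m00'],zl)*1000,e)
    red=((hsv[...,0]<8)|(hsv[...,0]>172))&(hsv[...,1]>180)
    rm=np.zeros_like(red)
    if n=='scene': rm[195:250,345:372]=1
    else: rm[240:280,165:210]=1
    t=red&rm&(hsv[...,2]>(225 if n=='scene' else 170))
    r,c=rect(t,n,.165);print('grip',r)
    b=(hsv[...,0]>95)&(hsv[...,0]<125)&(hsv[...,1]>120)
    rm=np.zeros_like(red)
    if n=='scene': rm[170:235,160:230]=1
    else: rm[150:205,310:400]=1
    for th in (60,100,120,140):
        r,c=rect(b&rm&(hsv[...,2]>th),n,.073);print('strap',th,r)
```

```text
top
[[135 134 134 135 135 133 145 162 174 177 179 185 196 200 208 214 213 213 212 212 212 211 211 211 210 210 209 209]
 [136 136 136 136 137 136 137 137 138 135 134 133 132 145 163 174 177 179 185 195 200 200 207 213 213 212 212 212]
 [137 136 137 135 136 138 138 137 137 137 137 136 136 136 135 136 134 135 134 133 144 145 163 177 179 179 185 196]
 [137 136 133 128 123 127 129 132 133 136 137 135 135 135 135 136 136 135 135 137 138 138 138 137 134 135 134 133]
 [137 136 131 109  90  97 103 108 112 118 123 124 125 126 132 131 134 135 136 136 138 138 139 137 137 136 137 137]
 [137 136 128 101  74  67  74  78  82  85  89  92  93 101 109 111 116 123 125 129 132 135 135 134 138 136 137 137]
 [135 135 128 119 115 112 106 100  95  83  78  78  71  71  77  75  81  91  96 100 102 111 114 118 128 134 137 138]
 [136 135 127 130 137 138 133 128 125 118 111 119 132 135 130 126 125  98  73  73  70  76  81  87 104 124 136 137]
 [137 136 130 134 138 137 137 136 136 134 140 149 164 165 148 134 156 156 123 111 111 105 100  94  95 119 134 137]
 [136 137 130 132 138 138 138 137 135 137 152 151 140 132 112
[... 1962 characters left out ...]
, -98.85393524169922), 13.79151725769043)
grip ((408.6249084472656, 228.8145751953125), (25.55196762084961, 25.828582763671875), 63.29732131958008)
strap 60 ((574.805908203125, -96.04933166503906), (113.82105255126953, 44.89351272583008), 81.85481262207031)
strap 100 ((575.931396484375, -96.20796203613281), (113.83333587646484, 42.56028747558594), 81.692138671875)
strap 120 ((576.6256103515625, -96.30914306640625), (113.83599090576172, 41.15322494506836), 81.68115234375)Traceback (most recent call last):
  File "<stdin>", line 22, in <module>
  File "h.py", line 20, in rect
    c=max(cs,key=cv2.contourArea)[:,0,:]
      ~~~^^^^^^^^^^^^^^^^^^^^^^^^
ValueError: max() iterable argument is empty
```

Run:
```python
from h import *
print(onz('top',354.2,176.3,.067))
n='scene';p,d=[np.load(f'pics/s0.npz')[k] for k in 'pd']
hsv=cv2.cvtColor(p,cv2.COLOR_RGB2HSV).astype(int)
m=np.zeros(p.shape[:2],bool);m[190:214,183:209]=1
gr=(hsv[...,1]<100)&m
print(np.array2string(hsv[192:212,185:207,2],max_line_width=250))
r,c=rect(gr,n,.067);print('screw',r)
M=cv2.moments(gr.astype(np.uint8));print('centroid',onz(n,M['m10']/M['m00'],M['m01']/M['m00'],.067)*1000)
red=((hsv[...,0]<8)|(hsv[...,0]>172))&(hsv[...,1]>180)
rm=np.zeros_like(red);rm[195:250,345:372]=1
print(np.array2string(hsv[195:215,345:372,2],max_line_width=250))
b=(hsv[...,0]>95)&(hsv[...,0]<125)&(hsv[...,1]>120)
r2=np.zeros_like(red);r2[170:235,160:230]=1
print(np.unique(hsv[b&r2][:,2]//10,return_counts=True))
for th in (60,100,120):
    if (b&r2&(hsv[...,2]>th)).any():
        r,c=rect(b&r2&(hsv[...,2]>th),n,.073);print('strap',th,r)
for th in(200,215,225,235):
    t=red&rm&(hsv[...,2]>th)
    if t.any(): r,c=rect(t,n,.165);print('grip',th,r)
```

```text
[ 0.57589169 -0.10014165  0.067     ]
[[157 156 155 155 154 154 156 154 153 154 151 153 154 155 146 161 208 230 232 233 234 231]
 [158 157 158 158 156 156 156 154 153 148 142 141 147 154 153 142 178 223 231 232 231 226]
 [157 158 158 159 159 157 157 154 152 148 137 127 132 146 153 152 139 192 227 233 235 230]
 [156 158 160 161 159 156 155 154 154 151 140 120 113 130 145 153 149 139 190 226 236 236]
 [155 160 161 157 155 154 152 153 153 154 145 126 104 108 129 146 150 150 143 199 232 238]
 [152 156 156 155 155 153 153 155 158 160 155 140 115 104 111 130 146 153 153 154 206 233]
 [152 151 153 154 154 155 158 163 167 169 170 157 144 135 121 117 129 144 152 151 157 211]
 [153 153 153 154 156 159 166 173 178 180 176 165 160 161 146 116 112 129 145 151 149 167]
 [153 155 155 154 160 165 169 174 181 182 176 161 151 161 155 124 101 111 132 145 151 149]
 [145 154 155 156 161 168 169 174 179 178 168 154 149 164 162 132 100  96 115 135 148 152]
 [131 148 154 156 157 163 168 175 174 167 162 159 164 176 168 136 102  92 104 127 142 150]
 [112 131 147 154 153 157 167 172 171 165 166 175 183 182 166
[... 3314 characters left out ...]
326568603516), 80.7624282836914)
strap 100 ((582.6498413085938, -82.90314483642578), (134.82933044433594, 45.120121002197266), 79.44507598876953)
strap 120 ((582.0144653320312, -82.80803680419922), (135.18621826171875, 44.83608627319336), 78.70524597167969)
grip 200 ((426.8996276855469, 251.91732788085938), (80.42903137207031, 28.165639877319336), 53.067222595214844)
grip 215 ((412.54498291015625, 233.26425170898438), (29.904024124145508, 25.993453979492188), 63.617767333984375)
grip 225 ((411.55419921875, 234.0692138671875), (27.340179443359375, 23.999122619628906), 52.109676361083984)
grip 235 ((416.6845703125, 240.29989624023438), (9.291959762573242, 24.830978393554688), 63.6433219909668)
```

Top-view measurements, all consistent with the sizes given:
- **Grip top:** about (0.409, 0.230) m, with its sides at 63° modulo 90.
- **Screw:** about (0.576, -0.100) m.
- **Strap:** 115 x 44 mm, with its long axis at 81.7°.

Joint 6 is J1 minus the jaw yaw, so I'll grasp with jaw yaw 153°. That leaves the whole clockwise turn free, with no regrip needed.

Request:
step_arm(
  rows="70 0 -289 -430 -113;70 0 -289 -430 -113;70 0 -289 -430 -113;70 0 -289 -430 -113;70 0 -289 -430 -113;70 0 -289 -430 -113;70 0 -289 -430 -113;70 0 -289 -430 -113;70 0 -289 -430 -113;70 0 -289 -430 -113;70 0 -289 -430 -113;70 0 -289 -430 -113;70 0 -289 -430 -113;70 0 -289 -430 -113;70 0 -289 -430 -113",
  newtons=25,
)

```text
time: 1.6
tcp_pos: [0.48, -0.1004, 0.2485]
orientation: [0.3, 0.64, -0.3, 0.64]
force: [0.1, 0.0, 0.3]
gripper_width: 0.765
```

```bash
cat >> h.py <<'E'
from scipy.spatial.transform import Rotation as R
def go(x,y,z,yaw):
    """print tool-axis shift (mm) and turn (deg) to world target mm; yaw of jaw y deg"""
    s=state();M=R.from_quat(s['orientation']).as_matrix()
    cy=np.degrees(np.arctan2(M[1,1],M[0,1]))
    d=M.T@(np.array([x,y,z])-s['tcp_pos']*1000)
    print('t',s['time'],'tcp',(s['tcp_pos']*1000).round(1),'yaw',cy.round(2),'J',np.degrees(s['joint_positions']).round(1),'F',s['force'].round(1),'Mo',s['moment'].round(2),'w',s['gripper_width']*91.8)
    print('tilt',M[:,0].round(3),'shift',d.round(1),'turn',-((yaw-cy+180)%360-180))
E
python3 -c "
from h import *
go(409.5,230.5,250,153.3)"
```

```text
t 1.6 tcp [ 480.  -100.4  248.5] yaw 39.77 J [-20.8  16.   92.6  -0.   71.5 -60.5] F [0.1 0.  0.3] Mo [ 0.07 -0.12 -0.04] w 70.20589729942854
tilt [-0.  0. -1.] shift [  -1.4  157.5 -299.4] turn -113.5255985265261
```

Request:
step_arm(
  rows="70 0 157.5 -299.5 -113.5;70 0 157.5 -299.5 -113.5;70 0 157.5 -299.5 -113.5;70 0 157.5 -299.5 -113.5;70 0 157.5 -299.5 -113.5;70 0 157.5 -299.5 -113.5;70 0 157.5 -299.5 -113.5;70 0 157.5 -299.5 -113.5;70 0 157.5 -299.5 -113.5;70 0 157.5 -299.5 -113.5;70 0 157.5 -299.5 -113.5;70 0 157.5 -299.5 -113.5;70 0 157.5 -299.5 -113.5;70 0 157.5 -299.5 -113.5;70 0 157.5 -299.5 -113.5",
)

```text
time: 3.1
tcp_pos: [0.4086, 0.2301, 0.2487]
orientation: [-0.371, 0.602, 0.371, 0.602]
force: [0.3, 0.4, 0.4]
gripper_width: 0.762
```

```bash
python3 -c "
from h import *
go(409.5,230.5,138,153.3)
p,d=grab('scene','s1')
cv2.imwrite('pics/s1z.png',cv2.resize(p[110:320,270:470,::-1],None,fx=2.8,fy=2.8,interpolation=2))
"
```

```text
t 3.1 tcp [408.6 230.1 248.7] yaw 153.25 J [  20.    13.7   95.7   -0.    70.6 -133.2] F [0.3 0.4 0.4] Mo [ 0.21 -0.09  0.01] w 69.96427633092802
tilt [-0. -0. -1.] shift [110.7  -0.6   0.8] turn -0.046087695783711524
```

View pics/s1z.png

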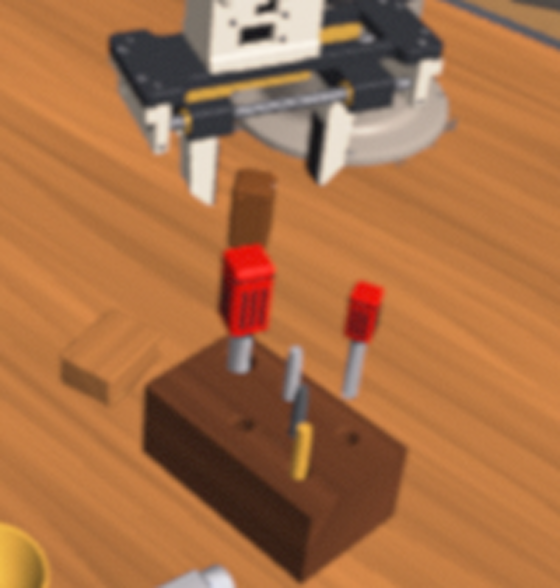

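```bash
python3 -c "
from h import *
d=np.load('pics/t0.npz')['d'];P=pts('top',d)
for u,v in((172,307),(225,309),(185,261),(168,261),(156,246),(142,234)):print(u,v,(P[v,u]*1000).round(0))
"
```

```text
172 307 [320. 262. 108.]
225 309 [321. 156. 149.]
185 261 [408. 225. 166.]
168 261 [406. 272. 105.]
156 246 [436. 298.  96.]
142 234 [459. 323. 104.]
```

Request:
step_arm(
  rows="60 30 -0.5 1 0;60 60 -0.5 1 0;60 85 -0.5 1 0;60 100 -0.5 1 0;60 110 -0.5 1 0;60 110.5 -0.5 1 0;60 110.5 -0.5 1 0",
)

```text
time: 3.85
tcp_pos: [0.4098, 0.2311, 0.1386]
orientation: [-0.372, 0.601, 0.371, 0.602]
force: [-0.8, -0.0, 0.7]
gripper_width: 0.656
```

```bash
python3 -c "
from h import *
p,d=grab('scene','s2')
cv2.imwrite('pics/s2z.png',cv2.resize(p[120:280,290:430,::-1],None,fx=4,fy=3.7,interpolation=2))
"
```

```text
(no output)
```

View pics/s2z.png

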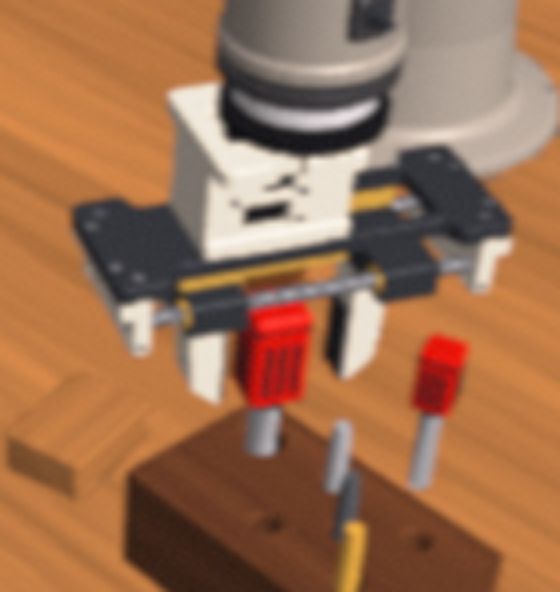

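Request:
step_arm(
  rows="25 0 0 0 0;25 0 0 0 0;25 0 0 0 0;25 0 0 0 0;25 0 0 0 0;25 0 0 0 0;25 0 0 0 0;25 0 0 0 0",
  newtons=25,
)

```text
time: 4.7
tcp_pos: [0.4095, 0.231, 0.1383]
orientation: [-0.372, 0.601, 0.372, 0.602]
force: [-1.0, 0.7, 3.2]
gripper_width: 0.327
```

```bash
python3 -c "
from h import *
go(576,-100,265,153.3)
p,d=grab('scene','s3')
cv2.imwrite('pics/s3z.png',cv2.resize(p[120:280,290:430,::-1],None,fx=4,fy=3.7,interpolation=2))
"
```

```text
t 4.7 tcp [409.5 231.  138.3] yaw 153.45 J [  20.1   21.3  104.6   -0.    54.1 -133.4] F [-1.   0.7  3.2] Mo [ 0.13  0.1  -0.02] w 30.01105240840729
tilt [ 0.  0. -1.] shift [-126.6 -296.9 -221.7] turn 0.14730627867234602
```

View pics/s3z.png

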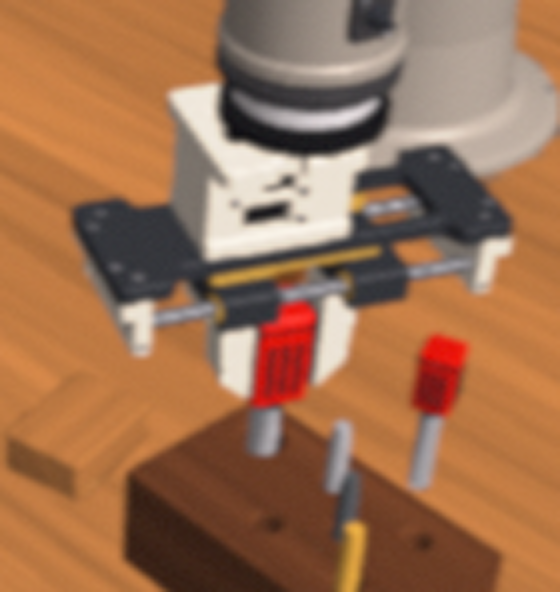

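Request:
step_arm(
  rows="25 -15 0 0 0;25 -40 0 0 0;25 -70 0 0 0;25 -100 0 0 0;25 -118 0 0 0;25 -125 0 0 0;25 -125 0 0 0;25 -125 0 0 0",
)

```text
time: 5.55
tcp_pos: [0.4089, 0.2308, 0.2619]
orientation: [-0.372, 0.602, 0.372, 0.601]
force: [-0.1, 0.3, -2.7]
gripper_width: 0.33
```

```bash
python3 -c "
from h import *
go(576,-100,264,153.4)
p,d=grab('top','t4')
cv2.imwrite('pics/t4z.png',cv2.resize(p[190:330,100:280,::-1],None,fx=4,fy=4,interpolation=2))
p,d=grab('scene','s4')
cv2.imwrite('pics/s4z.png',cv2.resize(p[60:280,270:450,::-1],None,fx=3,fy=2.7,interpolation=2))
"
```

```text
t 5.55 tcp [408.9 230.8 261.9] yaw 153.44 J [  20.1   13.2   94.2   -0.    72.8 -133.4] F [-0.1  0.3 -2.7] Mo [ 0.16 -0.04  0.02] w 30.26376609289427
tilt [-0.002 -0.001 -1.   ] shift [  -2.2 -297.3 -221.2] turn 0.04345587901241288
```

View pics/t4z.png

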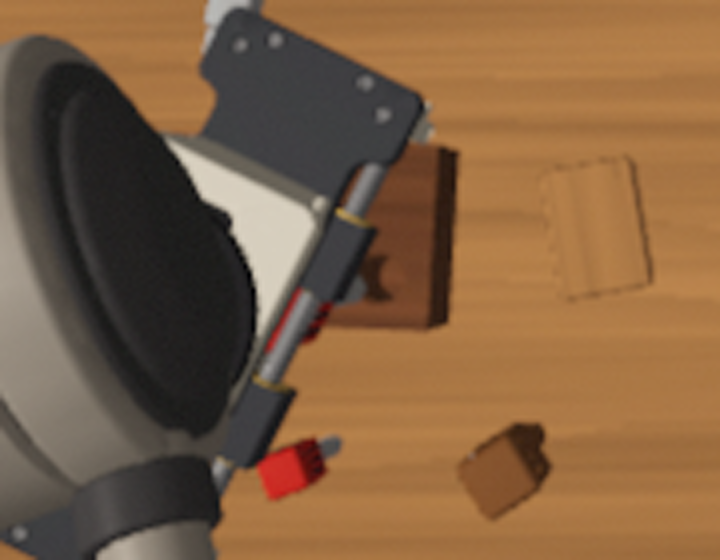

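View pics/s4z.png

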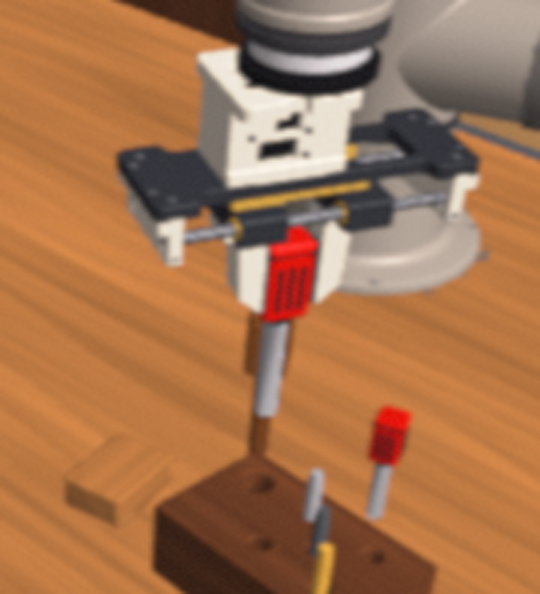

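```bash
python3 -c "
from h import *
print(onz('scene',357.6,239.3,.07),onz('top',193.7,257.5,.07))
print(onz('scene',358.3,213,.139), proj('scene',[.4089,.2308,.139]), proj('scene',[.4089,.2308,.139+.075]))
"
```

```text
[0.40833289 0.23482623 0.07      ] [0.41182674 0.22982905 0.07      ]
[0.41061181 0.23148416 0.139     ] [358.62317878 212.43813187] [361.8772594  181.30999986]
```

Request:
step_arm(
  rows="25 0 -20 -15 0;25 0 -50 -37 0;25 0 -85 -63 0;25 0 -120 -89 0;25 0 -155 -115 0;25 0 -190 -141 0;25 0 -225 -167 0;25 0 -255 -190 0;25 0 -280 -209 0;25 0 -293 -218 0;25 0 -297 -221 0;25 0 -297 -221 0;25 0 -297 -221 0;25 0 -297 -221 0",
)

```text
time: 7.05
tcp_pos: [0.576, -0.0981, 0.2634]
orientation: [-0.372, 0.601, 0.372, 0.601]
force: [-0.8, -0.3, -3.0]
gripper_width: 0.325
```

```bash
python3 -c "
from h import *
go(576,-100,200,153.4)
p,d=grab('scene','s5')
cv2.imwrite('pics/s5z.png',cv2.resize(p[60:240,120:290,::-1],None,fx=3.2,fy=3.2,interpolation=2))
"
```

```text
t 7.05 tcp [576.  -98.1 263.4] yaw 153.54 J [ -17.2   25.3   76.1    0.    78.6 -170.7] F [-0.8 -0.3 -3. ] Mo [ 0.14 -0.02 -0.04] w 29.817210536414304
tilt [-0.  0. -1.] shift [63.4 -0.8 -1.7] turn 0.13630293749272937
```

View pics/s5z.png

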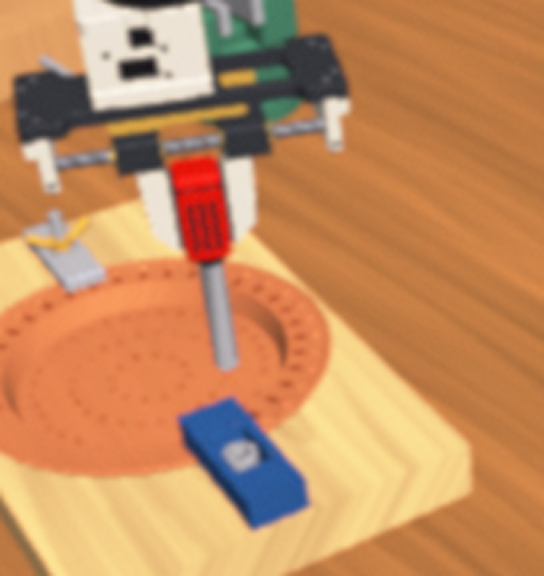

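```bash
python3 -c "
from h import *
p=np.load('pics/s5.npz')['p']
hsv=cv2.cvtColor(p,cv2.COLOR_RGB2HSV)
print(hsv[190:212,183:209,1])
print(proj('scene',[.5757,-.1,.067]),proj('scene',[.576,-.0981,.1404]))
print(onz('scene',195.8,200.8,.067))
cv2.imwrite('pics/s5y.png',cv2.resize(p[160:220,170:220,::-1],None,fx=10,fy=10,interpolation=2))
"
```

```text
[[186 184 183 183 183 185 182 182 181 182 179 181 185 171 130  83  96 147
  167 164 163 167 166 166 164 158]
 [182 184 183 182 183 184 184 184 186 178 173 173 181 184 171 114  67 113
  155 163 163 162 163 162 157 147]
 [181 186 183 182 180 180 181 185 182 173 162 165 175 183 182 154  87  85
  131 157 162 165 161 158 148 132]
 [182 179 184 183 183 184 183 184 181 178 172 169 178 182 191 180 136  78
   92 139 157 158 153 145 134 126]
 [182 184 182 181 184 183 181 184 184 182 183 181 183 183 186 185 174 121
   63  94 138 141 134 127 122 122]
 [181 181 182 184 182 185 185 184 181 181 184 181 180 184 184 183 184 171
  109  57  88 117 118 119 120 121]
 [178 180 182 180 184 182 183 182 183 179 172 167 162 156 157 175 182 188
  166 103  31  78 107 115 119 121]
 [180 179 184 183 184 184 184 177 160 137 119 107  96  89  82 100 138 174
  181 160  92  28  80 106 113 116]
 [183 185 185 185 183 185 168 136  95  63  45  40  36  33  26  26  52 119
  177 184 152  86  30  87 108 114]
 [180 179 185 183 183 176 138  82  39  16  11  10  10  11  11  11  16  58
  153 184 180 150  73  35  92 108]
 [178 182 
[... 692 characters left out ...]
7  27  43  74 105 135 160
  177 184 181 186 178 184 181 181]
 [112  86  27 126 177 183 186 180 177 148 113  88  90 112 139 167 178 179
  185 184 182 186 180 182 185 184]
 [119 111  77  46 153 179 179 182 189 177 166 154 159 169 179 187 184 186
  184 182 183 180 179 186 182 182]
 [120 120 104  52  82 167 181 183 177 181 184 182 184 186 184 186 183 181
  183 180 181 184 185 184 185 185]
 [116 119 118  90  30  95 164 178 182 184 185 183 182 185 184 183 183 180
  183 183 184 184 184 181 182 184]
 [116 115 118 113  88  31 104 170 186 187 183 183 181 188 183 181 184 181
  183 187 185 185 181 184 185 185]]
[194.79552953 200.23403574] [190.63062786 174.11393108]
[ 0.575199   -0.09676112  0.067     ]
```

View pics/s5y.png

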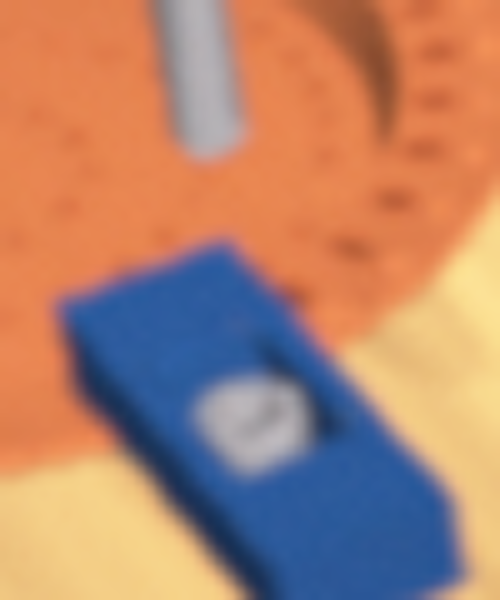

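Request:
step_arm(
  rows="25 15 -0.5 -2 0;25 35 -0.5 -2 0;25 52 -0.5 -2 0;25 63 -0.5 -2 0;25 68 -0.5 -2 0;25 69 -0.5 -2 0;25 69 -0.5 -2 0;25 69 -0.5 -2 0",
)

```text
time: 7.9
tcp_pos: [0.5763, -0.1016, 0.1951]
orientation: [-0.372, 0.601, 0.371, 0.602]
force: [0.2, -0.2, -2.0]
gripper_width: 0.325
```

```bash
python3 -c "
from h import *
go(575.7,-100,190.3,153.4)
p,d=grab('scene','s6')
print(proj('scene',[.5757,-.1,.067]))
cv2.imwrite('pics/s6y.png',cv2.resize(p[160:220,170:220,::-1],None,fx=10,fy=10,interpolation=2))
"
```

```text
t 7.9 tcp [ 576.3 -101.6  195.1] yaw 153.45 J [ -17.5   28.4   82.2   -0.    69.3 -170.9] F [ 0.2 -0.2 -2. ] Mo [ 0.16 -0.04  0.01] w 29.825333134411135
tilt [ 0.002 -0.001 -1.   ] shift [4.8 1.3 1.1] turn 0.05094881500366455
[194.79552953 200.23403574]
```

View pics/s6y.png

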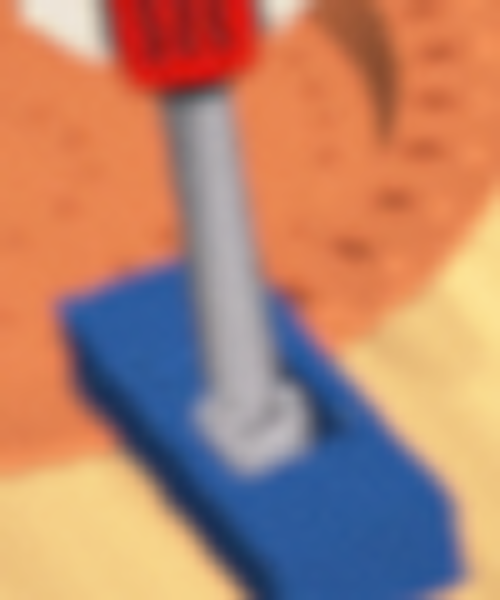

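Request:
step_arm(
  rows="25 1 1.3 1.3 0;25 2 1.3 1.3 0;25 3 1.3 1.3 0;25 4 1.3 1.3 0;25 4.5 1.3 1.3 0;25 5 1.3 1.3 0;25 5.5 1.3 1.3 0;25 5.5 1.3 1.3 0",
)

```text
time: 8.75
tcp_pos: [0.5754, -0.0997, 0.19]
orientation: [-0.372, 0.601, 0.372, 0.602]
force: [-2.8, 1.2, 7.5]
gripper_width: 0.325
```

```bash
python3 -c "
from h import *
go(575.7,-100,190.3,153.4)
p,d=grab('scene','s7')
cv2.imwrite('pics/s7y.png',cv2.resize(p[160:220,170:220,::-1],None,fx=10,fy=10,interpolation=2))
"
```

```text
t 8.75 tcp [575.4 -99.7 190. ] yaw 153.45 J [ -17.3   28.6   82.8   -0.    68.6 -170.8] F [-2.8  1.2  7.5] Mo [ 0.39  0.66 -0.  ] w 29.86118753688707
tilt [ 0.001 -0.    -1.   ] shift [-0.3 -0.4 -0.1] turn 0.05055755674533202
```

View pics/s7y.png

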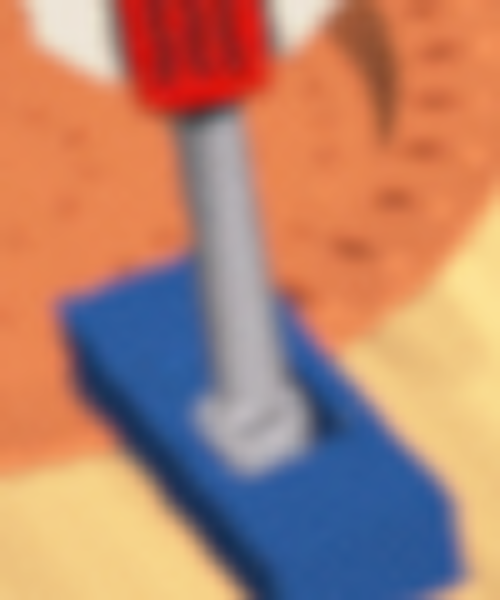

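```bash
python3 -c "
from h import *
for q in ((195.3,202.6),(196.5,202),(198,200.5)):print(onz('scene',q[0],q[1],.067)*1000)
print(onz('scene',195,200,.067)*1000)
t=np.load('pics/t0.npz')['p'].astype(np.uint8)[160:192,336:372,::-1]
s=np.load('pics/s0.npz')['p'].astype(np.uint8)[190:214,182:210,::-1]
cv2.imwrite('pics/x1.png',cv2.resize(t,None,fx=16,fy=16,interpolation=cv2.INTER_LANCZOS4))
cv2.imwrite('pics/x2.png',cv2.resize(s,None,fx=20,fy=20,interpolation=cv2.INTER_LANCZOS4))
"
```

```text
[579.64811671 -92.20746409  67.        ]
[576.47945563 -92.12827283  67.        ]
[570.98008341 -94.24934535  67.        ]
[ 574.88888637 -100.38164288   67.        ]
```

View pics/x1.png

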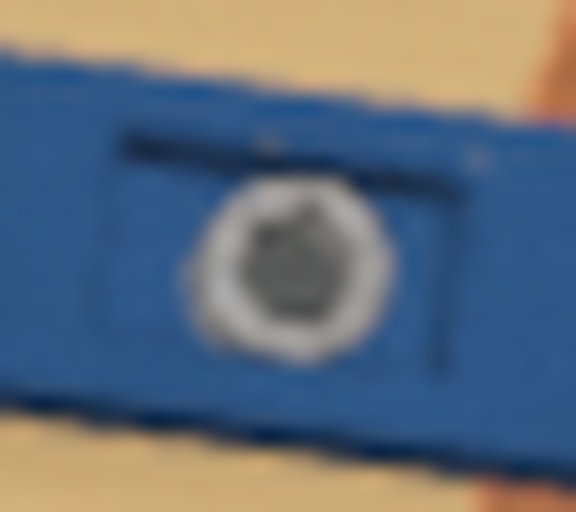

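View pics/x2.png

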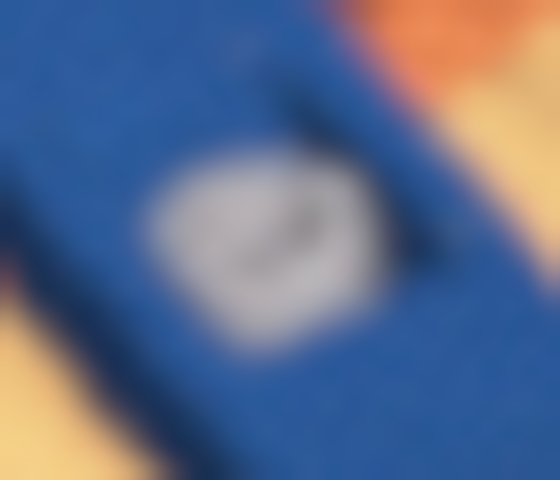

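Request:
step_arm(
  rows="25 0 0 0 7;25 0.2 0 0 14;25 0.2 0 0 21;25 0.2 0 0 28;25 0.2 0 0 35;25 0.2 0 0 35",
)

```text
time: 9.4
tcp_pos: [0.5768, -0.1007, 0.1901]
orientation: [-0.174, 0.684, 0.172, 0.687]
force: [0.2, -2.2, 6.0]
gripper_width: 0.319
```

Request:
step_arm(
  rows="25 0 0 0 7;25 0.2 0 0 14;25 0.2 0 0 21;25 0.2 0 0 28;25 0.2 0 0 35;25 0.2 0 0 35",
)

```text
time: 10.0
tcp_pos: [0.5766, -0.101, 0.1901]
orientation: [0.04, 0.704, -0.042, 0.708]
force: [0.7, -2.9, 8.7]
gripper_width: 0.326
```

```bash
python3 -c "
from h import *
go(575.7,-100,190.3,153.4)
p,d=grab('scene','s8')
cv2.imwrite('pics/s8y.png',cv2.resize(p[160:220,170:220,::-1],None,fx=10,fy=10,interpolation=2))
"
```

```text
t 10.0 tcp [ 576.6 -101.   190.1] yaw 83.36 J [-1.740e+01  2.860e+01  8.270e+01 -1.000e-01  6.840e+01 -1.007e+02] F [ 0.7 -2.9  8.7] Mo [-0.66 -0.29  0.02] w 29.91236952943464
tilt [ 0.004 -0.003 -1.   ] shift [-0.2  0.9 -1. ] turn -70.0353291418115
```

View pics/s8y.png

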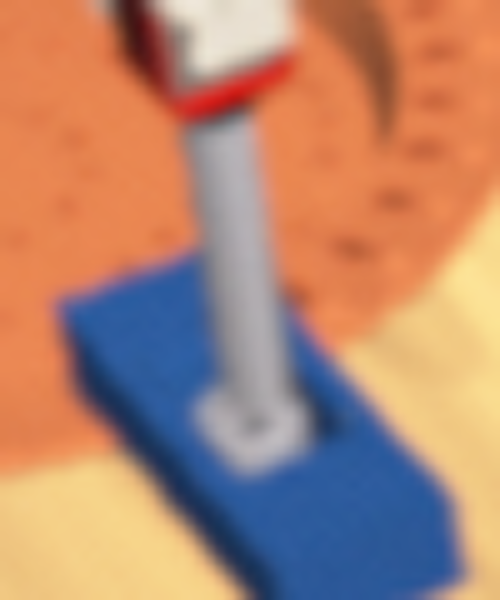

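Request:
step_arm(
  rows="25 0 1 -0.7 0;25 0 1.9 -1.3 0;25 0 1.9 -1.3 -7;25 0.2 1.9 -1.3 -14;25 0.2 1.9 -1.3 -21;25 0.2 1.9 -1.3 -28;25 0.2 1.9 -1.3 -35;25 0.2 1.9 -1.3 -35",
)

```text
time: 10.85
tcp_pos: [0.5756, -0.0973, 0.1901]
orientation: [-0.176, 0.683, 0.175, 0.687]
force: [0.6, 2.7, 9.5]
gripper_width: 0.325
```

Request:
step_arm(
  rows="25 0 0 0 -7;25 0.2 0 0 -14;25 0.2 0 0 -21;25 0.2 0 0 -28;25 0.2 0 0 -28",
)

```text
time: 11.35
tcp_pos: [0.5753, -0.097, 0.1899]
orientation: [-0.337, 0.621, 0.336, 0.623]
force: [0.6, 3.6, 10.2]
gripper_width: 0.324
```

```bash
python3 -c "
from h import *
go(575.4,-99,190.3,123)
p,d=grab('scene','s9')
cv2.imwrite('pics/s9y.png',cv2.resize(p[160:220,170:220,::-1],None,fx=10,fy=10,interpolation=2))
"
```

```text
t 11.35 tcp [575.3 -97.  189.9] yaw 146.77 J [-1.71e+01  2.84e+01  8.30e+01  1.00e-01  6.83e+01 -1.64e+02] F [ 0.6  3.6 10.2] Mo [ 1.02  0.03 -0.07] w 29.771485392572806
tilt [ 0.004  0.001 -1.   ] shift [-0.4 -1.2 -1.6] turn 23.766916732845203
```

View pics/s9y.png

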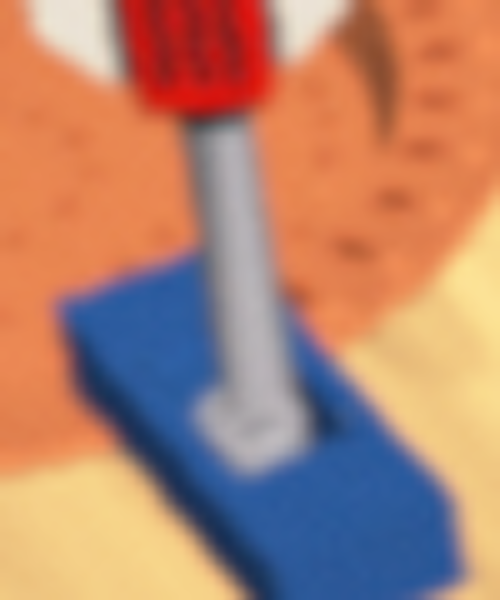

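Request:
step_arm(
  rows="25 0.5 0 0 0;25 1 0 0 5;25 1 0 0 10;25 1 0 0 15;25 1 0 0 20;25 1 0 0 25;25 1 0 0 30;25 1 0 0 35",
)

```text
time: 12.2
tcp_pos: [0.5762, -0.0994, 0.1899]
orientation: [-0.133, 0.693, 0.129, 0.697]
force: [0.3, -3.7, 12.4]
gripper_width: 0.328
```

Request:
step_arm(
  rows="25 0 0 0 5;25 0 0 0 10;25 0 0 0 15;25 0 0 0 20;25 0 0 0 25;25 0 0 0 30;25 0 0 0 35",
)

```text
time: 12.9
tcp_pos: [0.5759, -0.0998, 0.19]
orientation: [0.082, 0.7, -0.085, 0.705]
force: [-0.8, -5.2, 14.2]
gripper_width: 0.326
```

```bash
python3 -c "
from h import *
go(575.4,-99,190.3,123)
p,d=grab('scene','s10')
cv2.imwrite('pics/s10y.png',cv2.resize(p[160:220,170:220,::-1],None,fx=10,fy=10,interpolation=2))
"
```

```text
t 12.9 tcp [575.9 -99.8 190. ] yaw 76.37 J [-17.3  28.4  83.   -0.2  68.1 -93.6] F [-0.8 -5.2 14.2] Mo [-1.22  0.19  0.03] w 29.948202811049732
tilt [ 0.006 -0.005 -1.   ] shift [-0.3  0.6 -0.7] turn -46.6334215743091
```

View pics/s10y.png

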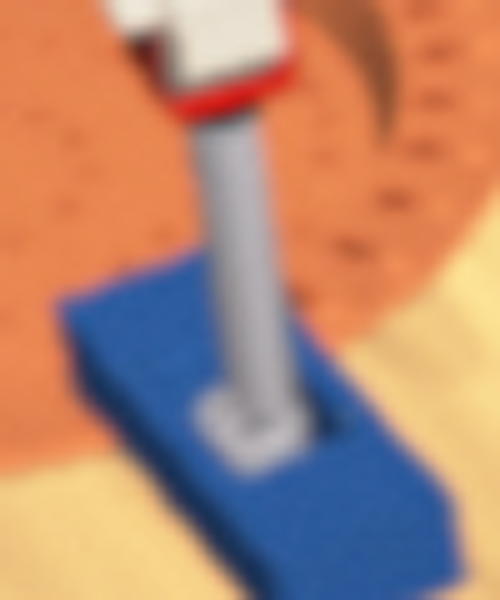

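```bash
python3 -c "
from h import *
p=np.load('pics/s5.npz')['p'];hsv=cv2.cvtColor(p,cv2.COLOR_RGB2HSV).astype(int)
print(hsv[165:180,184:198,1])
c=np.array([.576,-.0981,.1401]);n=np.array([.474,.88,0])
for k in(0,6,7):print(k,proj('scene',c+n*k/1000))
c=np.array([.5757,-.1,.067])
for k in(-12,12):print(k,proj('scene',c+n*k/1000))
e=np.array([-.88,.474,0])
for k in(-12,12):print(k,proj('scene',c+e*k/1000))
"
```

```text
[[162 135  64  12   8   7   7   6  28  98 149 166 167 169]
 [166 140  75  17   6   7   6   7  21  84 143 163 166 165]
 [168 146  88  19   6   6   7   6  16  71 135 159 167 166]
 [166 154 102  29   6   7   7   6  15  62 128 160 168 165]
 [167 158 118  39   6   4   7   6  12  49 119 158 165 166]
 [167 161 124  48   8   6   6   7   9  38 107 155 166 167]
 [167 162 133  60  10   4   7   4   7  29  99 148 166 165]
 [166 162 140  74  14   6   6   4   7  25  87 141 164 167]
 [166 166 147  96  31   8   6   6  11  36  93 143 162 167]
 [165 164 158 127  70  26  15  18  32  71 122 155 166 164]
 [164 165 164 154 120  74  56  69  93 128 154 165 167 168]
 [165 166 167 164 153 136 128 134 147 157 164 169 165 166]
 [167 165 165 165 166 163 166 165 169 166 166 166 167 165]
 [165 164 167 166 168 167 167 170 167 169 167 166 166 165]
 [165 165 165 166 167 168 166 164 167 169 166 166 167 166]]
0 [190.64997574 174.227313  ]
6 [190.92342757 175.82459183]
7 [190.9692279  176.09211939]
-12 [194.24559847 197.00747303]
12 [195.35439419 203.5130138 ]
-12 [189.43378391 201.10736879]
12 [200.13816889 199.36381477]
```

Request:
step_arm(
  rows="25 -0.5 -0.8 1.2 0;25 -0.5 -1.6 2.3 0;25 0 -1.6 2.3 0;25 0 -1.4 2.3 -6;25 0 -1.3 2.3 -12;25 0 -1.1 2.2 -18;25 0 -0.9 2.1 -24;25 0 -0.8 2.1 -30;25 0 -0.8 2.1 -30",
)

```text
time: 13.85
tcp_pos: [0.5778, -0.0983, 0.1897]
orientation: [-0.103, 0.697, 0.103, 0.702]
force: [0.9, 3.8, 14.0]
gripper_width: 0.325
```

Request:
step_arm(
  rows="25 0 0.2 0 -6;25 0 0.3 0 -12;25 0 0.5 -0.1 -18;25 0 0.7 -0.2 -24;25 0 0.8 -0.2 -30;25 0 1 -0.3 -36;25 0 1 -0.3 -36",
)

```text
time: 14.55
tcp_pos: [0.577, -0.0973, 0.1892]
orientation: [-0.315, 0.632, 0.313, 0.635]
force: [-0.0, 3.4, 11.3]
gripper_width: 0.325
```

```bash
python3 -c "
from h import *
go(575.4,-99,190.3,123)
p,d=grab('scene','s11')
cv2.imwrite('pics/s11y.png',cv2.resize(p[160:220,170:220,::-1],None,fx=10,fy=10,interpolation=2))
"
```

```text
t 14.55 tcp [577.  -97.3 189.2] yaw 142.74 J [-1.710e+01  2.860e+01  8.280e+01  1.000e-01  6.830e+01 -1.599e+02] F [-0.   3.4 11.3] Mo [ 1.14 -0.24 -0.06] w 29.80516222891184
tilt [ 0.005  0.001 -1.   ] shift [-1.1  0.3 -2.3] turn 19.735784952130473
```

View pics/s11y.png

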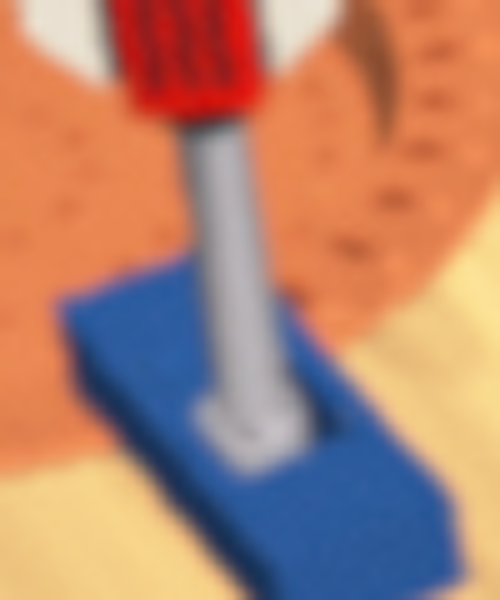

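Request:
step_arm(
  rows="25 0.5 0.3 0 0;25 1 0.6 0 0;25 1.5 0.9 0 0;25 1.5 0.9 0 0",
)

```text
time: 15.0
tcp_pos: [0.5768, -0.0974, 0.188]
orientation: [-0.314, 0.632, 0.312, 0.636]
force: [1.5, 1.9, 9.9]
gripper_width: 0.327
```

Dropping: z is now 188.0 with only about 12 N. I'll keep going gently.

Request:
step_arm(
  rows="25 0.7 0 0 0;25 1.4 0 0 0;25 2 0 0 0;25 2 0 0 0",
)

```text
time: 15.4
tcp_pos: [0.5772, -0.0978, 0.1872]
orientation: [-0.315, 0.632, 0.311, 0.636]
force: [0.9, -0.1, 14.1]
gripper_width: 0.329
```

Request:
step_arm(
  rows="25 0 0 0 4;25 0 0 0 8;25 0.5 0 0 8;25 0.5 0 0 8",
)

```text
time: 15.8
tcp_pos: [0.5778, -0.0985, 0.1855]
orientation: [-0.27, 0.652, 0.266, 0.657]
force: [3.9, -1.6, 8.3]
gripper_width: 0.325
```

```bash
python3 -c "
from h import *
go(575.4,-99,190.3,123)
"
```

```text
t 15.8 tcp [577.8 -98.5 185.5] yaw 134.56 J [ -17.2   28.8   83.2   -0.    67.5 -151.7] F [ 3.9 -1.6  8.3] Mo [-0.24 -1.34  0.  ] w 29.871292116468346
tilt [ 0.009 -0.003 -1.   ] shift [-4.8  1.3 -2. ] turn 11.55500150816954
```

Request:
step_arm(
  rows="25 0.7 -0.5 0.1 2;25 1.4 -0.9 0.2 4;25 2 -0.9 0.2 4;25 2.5 -0.9 0.2 4;25 2.5 -0.9 0.2 4",
)

```text
time: 16.3
tcp_pos: [0.5783, -0.0988, 0.184]
orientation: [-0.247, 0.661, 0.243, 0.666]
force: [2.0, 0.2, 14.8]
gripper_width: 0.323
```

```bash
python3 -c "
from h import *
go(575.4,-99,180,123)
"
```

```text
t 16.3 tcp [578.3 -98.8 184. ] yaw 130.57 J [ -17.2   28.9   83.2    0.    67.3 -147.8] F [ 2.   0.2 14.8] Mo [ 0.02 -0.56  0.01] w 29.6421909788974
tilt [ 0.009 -0.003 -1.   ] shift [ 4.   1.7 -2.3] turn 7.566714665739568
```

Request:
step_arm(
  rows="25 0 -0.3 0.3 3;25 0.5 -0.3 0.3 5;25 1 -0.3 0.3 3;25 1.5 -0.3 0.3 1;25 1.5 -0.3 0.3 3",
)

```text
time: 16.8
tcp_pos: [0.5785, -0.0989, 0.1832]
orientation: [-0.23, 0.667, 0.226, 0.672]
force: [-0.6, 0.3, 20.7]
gripper_width: 0.323
```

```bash
python3 -c "
from h import *
go(575.4,-99,180,123)
"
```

```text
t 16.8 tcp [578.5 -98.9 183.2] yaw 127.6 J [ -17.2   29.    83.2   -0.    67.3 -144.8] F [-0.6  0.3 20.7] Mo [ 0.02 -0.01  0.03] w 29.633034843651526
tilt [ 0.009 -0.003 -1.   ] shift [ 3.2  1.8 -2.6] turn 4.603313675460697
```

Request:
step_arm(
  rows="25 -0.5 0 0 4;25 -0.5 0 0 8;25 -0.5 0 0 12;25 -0.5 0 0 12",
)

```text
time: 17.2
tcp_pos: [0.5788, -0.0993, 0.1833]
orientation: [-0.158, 0.687, 0.154, 0.693]
force: [0.4, -1.6, 16.5]
gripper_width: 0.328
```

```bash
python3 -c "
from h import *
go(575.4,-99,180,123)
p,d=grab('scene','s12')
cv2.imwrite('pics/s12y.png',cv2.resize(p[140:220,160:230,::-1],None,fx=7,fy=7,interpolation=2))
"
```

```text
t 17.2 tcp [578.8 -99.3 183.3] yaw 115.46 J [ -17.2   29.    83.2   -0.    67.3 -132.6] F [ 0.4 -1.6 16.5] Mo [-0.35 -0.4   0.05] w 30.07496553714285
tilt [ 0.009 -0.004 -1.   ] shift [ 3.3  1.8 -2.9] turn -7.54233464994681
```

View pics/s12y.png

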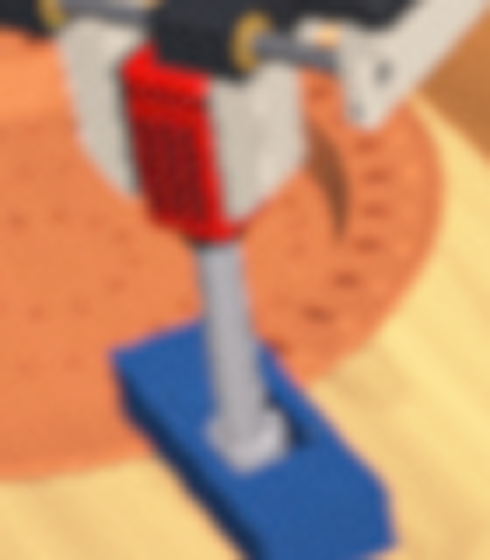

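```bash
python3 -c "
from h import *
p=np.load('pics/s12.npz')['p'];hsv=cv2.cvtColor(p,cv2.COLOR_RGB2HSV).astype(int)
print(hsv[168:180,184:200,1]);print(p[168:180,191])
n=np.array([.474,.88,0])
for z in (.148,.1503,.153,.156):print(z,proj('scene',np.array([.5773,-.1,z])),proj('scene',np.array([.5773,-.1,z])+n*.015))
p=np.load('pics/s5.npz')['p'];print(p[125:150,186])
c=np.array([.576-.0008,-.0981-.0015,.2304]);print(proj('scene',c),proj('scene',c+n*.015))
"
```

```text
[[209 203 205 208 205 222 213 150  72  38  32  38  53  83 118 146]
 [212 206 215 208 205 227 219 162  81  41  40  53  84 123 153 166]
 [220 222 213 216 210 224 221 178 111  68  68  94 129 160 167 167]
 [223 219 222 226 218 228 227 202 155 125 127 147 165 169 167 166]
 [205 211 223 228 223 233 231 223 199 183 173 174 171 167 165 164]
 [180 187 201 214 217 225 219 217 200 179 170 170 167 165 166 166]
 [169 170 168 161 152 149 148 144 124 110 135 164 167 163 168 167]
 [164 168 158 126  59  29  38  41  37  50 107 150 166 167 167 167]
 [165 164 161 124  49   7   5   6   9  29  89 143 164 166 166 163]
 [168 166 159 129  61  11   6   4   6  21  80 138 164 169 166 166]
 [163 166 160 135  72  16   6   6   6  20  73 135 162 167 166 165]
 [165 166 162 141  78  16   6   6   6  17  67 130 159 166 165 166]]
[[191  85  79]
 [190  77  69]
 [198  66  60]
 [211  50  44]
 [214  33  27]
 [203  33  30]
 [170  74  75]
 [150 126 129]
 [167 163 167]
 [178 175 178]
 [178 174 178]
 [178 174 178]]
0.148 [189.1304969  171.09549789] [189.80529203 175.09847658]
0.1503 [188.97920787 170.21699253] [189.65333782 174.21622823]
0.153 [188.80106676 169.18256252] [189.47440766 173.17735709]
0.156 [188.60244367 168.02919769] [189.27489735 172.01899736]
[[149  32  30]
 [148  30  29]
 [158  31  28]
 [171  28  26]
 [174  26  23]
 [171  27  24]
 [173  30  25]
 [175  27  23]
 [185  25  23]
 [195  24  21]
 [194  27  22]
 [185  29  25]
 [185  25  24]
 [204  22  16]
 [216  22  16]
 [187  18  13]
 [120  35  36]
 [ 87  79  81]
 [127 125 129]
 [157 152 156]
 [162 158 162]
 [162 158 160]
 [161 158 161]
 [157 154 156]
 [158 154 157]]
[184.41379598 137.70455514] [185.07090383 141.54175267]
```

Request:
step_arm(
  rows="25 0 0 0 4;25 0 0.3 0 8;25 0 0 0 12;25 0 -0.3 0 16;25 0 0 0 20;25 0 0 0 20",
)

```text
time: 17.85
tcp_pos: [0.579, -0.1002, 0.1834]
orientation: [-0.036, 0.703, 0.032, 0.71]
force: [2.1, -4.4, 14.8]
gripper_width: 0.327
```

```bash
python3 -c "
from h import *
go(575.4,-99,180,123)
"
```

```text
t 17.85 tcp [ 579.  -100.2  183.4] yaw 95.46 J [-1.720e+01  2.900e+01  8.320e+01 -1.000e-01  6.720e+01 -1.126e+02] F [ 2.1 -4.4 14.8] Mo [-1.08 -0.54  0.02] w 29.982380385306413
tilt [ 0.01  -0.005 -1.   ] shift [ 3.3  1.5 -3.5] turn -27.542652641690324
```

```bash
python3 -c "
from h import *
p,d=grab('scene','s13')
cv2.imwrite('pics/s13y.png',cv2.resize(p[180:216,178:214,::-1],None,fx=16,fy=16,interpolation=2))
print(proj('scene',[.5754,-.0997,.067]),proj('scene',[.5773,-.1002,.067]))
"
```

```text
[194.9825042  200.23754298] [194.1511724  200.50147996]
```

View pics/s13y.png

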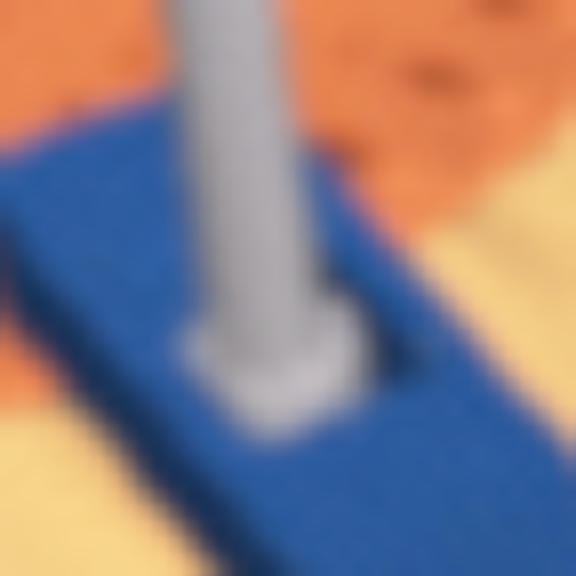

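```bash
python3 -c "
from h import *
def fit(tag,r0,r1):
    p=np.load(f'pics/{tag}.npz')['p'];hsv=cv2.cvtColor(p,cv2.COLOR_RGB2HSV).astype(int)
    R_=[];C=[]
    for r in range(r0,r1):
        s=np.clip((100-hsv[r,180:205,1])/90.,0,1); c=np.arange(180,205)
        if s.sum()>3: R_.append(r);C.append((s*c).sum()/s.sum())
    k=np.polyfit(R_,C,1); print(tag,'slope',k[0].round(3),'col@198',np.polyval(k,198).round(2))
fit('s5',155,172)
for t in ('s6','s7','s8','s9','s10','s11','s12','s13'): fit(t,177,193)
a=proj('scene',[.5757,-.1,.09]);b=proj('scene',[.5757,-.1,.13]);print((b-a)[0]/(b-a)[1])
for dx,dy in((.005,0),(0,.005)):
    b=proj('scene',[.5757+dx,-.1+dy,.13]);print((b-a)[0]/(b-a)[1])
s=state();print(s['joint_torque'],s['moment'])
"
```

```text
s5 slope 0.159 col@198 194.53
s6 slope 0.17 col@198 193.88
s7 slope 0.168 col@198 194.65
s8 slope 0.155 col@198 195.16
s9 slope 0.158 col@198 195.26
s10 slope 0.142 col@198 195.49
s11 slope 0.16 col@198 194.65
s12 slope 0.154 col@198 193.88
s13 slope 0.153 col@198 193.96
0.1711315143960715
0.32530059774216424
0.08781842634491634
[  2.28008822 -40.91674089 -16.5102303    1.35826953   1.17432084
   0.23856207] [-1.10975923 -0.5472158   0.03098225]
```

Request:
step_arm(
  rows="25 0 -0.8 0.2 3;25 0 -1.5 0.4 6;25 0.3 -1.5 0.4 9;25 0.3 -1.5 0.4 12;25 0.3 -1.5 0.4 12",
)

```text
time: 18.4
tcp_pos: [0.5792, -0.1011, 0.1833]
orientation: [0.039, 0.703, -0.042, 0.709]
force: [-0.1, -2.7, 17.5]
gripper_width: 0.327
```

```bash
python3 -c "
from h import *
go(575.4,-99,180,123);print(state()['joint_torque'][5])
"
```

```text
t 18.4 tcp [ 579.2 -101.1  183.3] yaw 83.49 J [-1.730e+01  2.910e+01  8.310e+01 -1.000e-01  6.730e+01 -1.008e+02] F [-0.1 -2.7 17.5] Mo [-0.63 -0.12  0.03] w 30.0393450688278
tilt [ 0.009 -0.004 -1.   ] shift [ 3.3  1.7 -4. ] turn -39.51369946828868
0.5201250314712524
```

Request:
step_arm(
  rows="25 0 0 -0.7 0;25 0 0 -1.4 0;25 0 0 -2 0;25 0 0 -2 0",
)

```text
time: 18.8
tcp_pos: [0.5781, -0.1009, 0.1833]
orientation: [0.038, 0.702, -0.041, 0.71]
force: [3.4, -1.5, 15.5]
gripper_width: 0.324
```

```bash
python3 -c "
from h import *
go(575.4,-99,180,123);print(state()['joint_torque'][5])
"
```

```text
t 18.8 tcp [ 578.1 -100.9  183.3] yaw 83.57 J [-1.740e+01  2.890e+01  8.340e+01 -1.000e-01  6.700e+01 -1.009e+02] F [ 3.4 -1.5 15.5] Mo [-0.65 -0.99  0.04] w 29.766763542880238
tilt [ 0.012 -0.005 -1.   ] shift [ 3.2  1.6 -2.9] turn -39.43324892503773
0.04037089180201292
```

```bash
python3 -c "
from h import *
p,d=grab('scene','s14')
cv2.imwrite('pics/s14y.png',cv2.resize(p[130:210,165:225,::-1],None,fx=8,fy=7,interpolation=2))
k=np.array([.5781-.0017,-.1009,0])
a=np.radians(83.5)
for zz in (.1833-.033,.1833-.0295):
  for s1,s2 in((1,1),(1,-1),(-1,1),(-1,-1)):
    u=np.array([np.cos(a),np.sin(a),0]);v=np.array([np.sin(a),-np.cos(a),0])
    print(zz,s1,s2,proj('scene',k+[0,0,zz]+.015*(s1*u+s2*v)).round(1))
"
```

```text
0.1503 1 1 [186.  175.7]
0.1503 1 -1 [198.7 170.7]
0.1503 -1 1 [179.6 169.1]
0.1503 -1 -1 [192.1 164.2]
0.1538 1 1 [185.8 174.3]
0.1538 1 -1 [198.4 169.3]
0.1538 -1 1 [179.3 167.7]
0.1538 -1 -1 [191.9 162.9]
```

View pics/s14y.png

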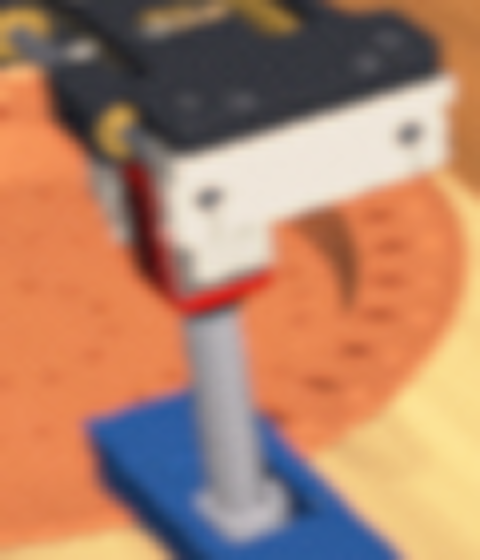

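The images show the key slid up about 3 mm in the jaws, and the screw probably turns along under this much friction. I'll ease the pressing force and sweep more gently.

Request:
step_arm(
  rows="25 -0.8 -0.5 0.6 0;25 -1.4 -0.5 0.8 0;25 -1.4 -0.5 0.8 0",
)

```text
time: 19.15
tcp_pos: [0.5782, -0.1011, 0.1834]
orientation: [0.039, 0.703, -0.041, 0.709]
force: [3.4, -1.6, 9.7]
gripper_width: 0.328
```

Request:
step_arm(
  rows="25 -0.5 -0.1 0.4 4;25 -0.5 -0.2 0.4 8;25 -0.5 -0.4 0.4 12;25 -0.5 -0.5 0.4 16;25 -0.5 -0.6 0.3 20;25 -0.5 -0.6 0.3 20",
)

```text
time: 19.75
tcp_pos: [0.5781, -0.1019, 0.1834]
orientation: [0.162, 0.685, -0.163, 0.691]
force: [3.4, -3.3, 8.7]
gripper_width: 0.322
```

```bash
python3 -c "
from h import *
go(575.4,-99,180,123);print(state()['joint_torque'][5])
"
```

```text
t 19.75 tcp [ 578.1 -101.9  183.4] yaw 63.45 J [-17.4  29.   83.1  -0.1  67.4 -80.9] F [ 3.4 -3.3  8.7] Mo [-0.7  -1.08  0.03] w 29.563230527137968
tilt [ 0.008 -0.003 -1.   ] shift [ 3.4  1.4 -3.7] turn -59.54957386015349
0.6575972400605679
```

Request:
step_arm(
  rows="25 0 -0.3 1 0;25 0 -0.7 2 0;25 0 -0.7 2 0;25 0 -0.7 2 0",
)

```text
time: 20.15
tcp_pos: [0.5786, -0.1024, 0.1834]
orientation: [0.162, 0.686, -0.162, 0.69]
force: [0.4, -0.1, 10.8]
gripper_width: 0.324
```

```bash
python3 -c "
from h import *
go(575.4,-99,180,123)
p,d=grab('scene','s15')
cv2.imwrite('pics/s15y.png',cv2.resize(p[130:210,165:225,::-1],None,fx=8,fy=7,interpolation=2))
"
```

```text
t 20.15 tcp [ 578.6 -102.4  183.4] yaw 63.57 J [-17.5  29.1  82.9   0.   67.6 -81.1] F [ 0.4 -0.1 10.8] Mo [ 0.15 -0.3   0.02] w 29.730038472970495
tilt [ 0.005 -0.001 -1.   ] shift [ 3.3  1.6 -4.4] turn -59.434985540419945
```

View pics/s15y.png

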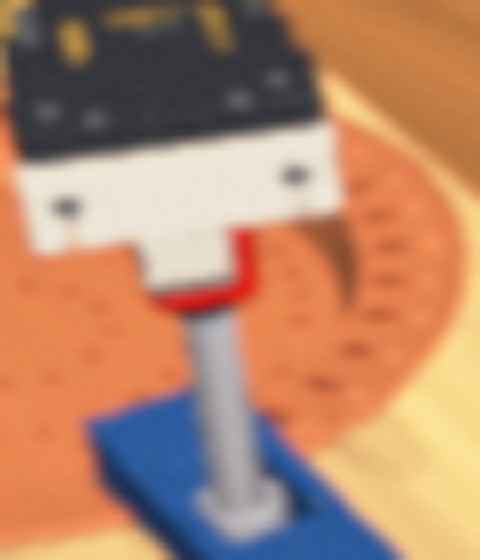

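```bash
python3 -c "
from h import *
for tag,tz in(('s5',.2634),('s6',.1951),('s7',.190),('s8',.1901),('s9',.1899),('s10',.19),('s11',.1892),('s12',.1833),('s13',.1834),('s14',.1833),('s15',.1834)):
    f=np.load(f'pics/{tag}.npz');p,d=f['p'],f['d'];P=pts('scene',d);hsv=cv2.cvtColor(p,cv2.COLOR_RGB2HSV).astype(int)
    red=((hsv[...,0]<6)|(hsv[...,0]>174))&(hsv[...,1]>205)
    m=np.zeros_like(red);m[100:200,175:205]=1;red&=m
    # saturation: tray is ~167
    q=P[red];z=q[:,2]
    # grey blade columns: highest grey pixel z on blade
    g=(hsv[...,1]<60)&m
    v,u=np.nonzero(red)
    print(tag,len(z),'zmin red - tcp', np.round((np.percentile(z,[1,3,8])-tz)*1000,1),'rowmax',v.max(), 'P',(q[z<np.percentile(z,8)].mean(0)*1000).round(1))
"
```

```text
s5 400 zmin red - tcp [-32.4 -30.5 -26.1] rowmax 141 P [581.3 -89.3 233.7]
s6 371 zmin red - tcp [-32.5 -28.8 -25.5] rowmax 168 P [580.9 -92.2 166.2]
s7 372 zmin red - tcp [-31.6 -29.7 -25.3] rowmax 170 P [580.7 -91.2 160.8]
s8 11 zmin red - tcp [-33.5 -33.3 -32.9] rowmax 170 P [572.8 -89.9 156.5]
s9 366 zmin red - tcp [-31.1 -29.5 -25.9] rowmax 170 P [580.1 -88.  161.1]
s10 16 zmin red - tcp [-33.2 -33.1 -32.9] rowmax 171 P [570.  -86.5 156.9]
s11 362 zmin red - tcp [-32.  -29.3 -25.3] rowmax 171 P [582.6 -88.5 160.3]
s12 202 zmin red - tcp [-30.1 -28.4 -25.5] rowmax 173 P [587.5 -91.8 155.3]
s13 44 zmin red - tcp [-29.4 -27.5 -26.6] rowmax 173 P [584.9 -90.2 155.2]
s14 11 zmin red - tcp [-33. -33. -33.] rowmax 173 P [571.1 -90.2 150.2]
s15 24 zmin red - tcp [-31.9 -31.8 -31.7] rowmax 173 P [578.2 -87.  151.6]
```

Request:
step_arm(
  rows="25 0.5 0 0 -4;25 1 0 0 -8;25 1 0 0 -4;25 1 0 0 0;25 1 0 0 4;25 1 0 0 4",
)

```text
time: 20.8
tcp_pos: [0.5786, -0.1025, 0.1833]
orientation: [0.186, 0.68, -0.186, 0.684]
force: [-1.7, -0.3, 16.1]
gripper_width: 0.323
```

```bash
python3 -c "
from h import *
go(575.4,-99,180,123)
"
```

```text
t 20.8 tcp [ 578.6 -102.5  183.3] yaw 59.46 J [-17.5  29.1  82.9  -0.   67.6 -77. ] F [-1.7 -0.3 16.1] Mo [0.19 0.24 0.1 ] w 29.616687454628135
tilt [ 0.006 -0.002 -1.   ] shift [ 3.3  1.4 -4.5] turn -63.53671239590187
```

Request:
step_arm(
  rows="25 -1 0 0 -5;25 -2.5 0 0 -8;25 -4 0 0 -8;25 -4 0 0 -8",
)

```text
time: 21.2
tcp_pos: [0.5775, -0.1019, 0.1837]
orientation: [0.139, 0.693, -0.138, 0.694]
force: [3.7, 1.7, -4.7]
gripper_width: 0.326
```

```bash
python3 -c "
from h import *
go(575.4,-99,180,123)
"
```

```text
t 21.2 tcp [ 577.5 -101.9  183.7] yaw 67.42 J [-17.5  29.2  82.8   0.   68.  -84.9] F [ 3.7  1.7 -4.7] Mo [ 0.22 -1.35 -0.05] w 29.934146279710767
tilt [ 0.001  0.    -1.   ] shift [ 3.7  1.8 -3.1] turn -55.58241082984915
```

Request:
step_arm(
  rows="25 0 0.6 0.6 0;25 0 1.2 1.1 0;25 0 1.2 1.1 0",
)

```text
time: 21.5
tcp_pos: [0.578, -0.1016, 0.1837]
orientation: [0.138, 0.694, -0.139, 0.693]
force: [1.4, -2.1, -4.2]
gripper_width: 0.326
```

```bash
python3 -c "
from h import *
go(575.4,-99,180,123)
"
```

```text
t 21.5 tcp [ 578.  -101.6  183.7] yaw 67.44 J [-17.4  29.3  82.6  -0.1  68.2 -84.8] F [ 1.4 -2.1 -4.2] Mo [-0.4  -0.47 -0.01] w 29.90662802111066
tilt [-0.002 -0.001 -1.   ] shift [ 3.7  1.4 -3.4] turn -55.55708199352375
```

Request:
step_arm(
  rows="25 0 -0.6 0.7 0;25 0 -0.6 0.7 0;25 1 -0.6 0.7 0;25 2 -0.6 0.7 0;25 2 -0.6 0.7 0",
)

```text
time: 22.0
tcp_pos: [0.5788, -0.1021, 0.1834]
orientation: [0.138, 0.693, -0.138, 0.694]
force: [-3.0, 1.1, 6.1]
gripper_width: 0.326
```

```bash
python3 -c "
from h import *
go(575.4,-99,180,123)
"
```

```text
t 22.0 tcp [ 578.8 -102.1  183.4] yaw 67.45 J [-17.5  29.3  82.6  -0.   68.  -84.9] F [-3.   1.1  6.1] Mo [ 0.24  0.62 -0.01] w 29.94777348059569
tilt [ 0.001 -0.    -1.   ] shift [ 3.4  1.5 -4.4] turn -55.54908063361404
```

Request:
step_arm(
  rows="25 -2 0 0 0;25 -4 0 0 0;25 -5 0 0 0;25 -5 0 0 0",
)

```text
time: 22.4
tcp_pos: [0.5778, -0.1017, 0.1844]
orientation: [0.139, 0.695, -0.138, 0.692]
force: [1.4, 0.2, -25.1]
gripper_width: 0.326
```

```bash
python3 -c "
from h import *
go(575.4,-99,180,123)
"
```

```text
t 22.4 tcp [ 577.8 -101.7  184.4] yaw 67.44 J [-17.5  29.3  82.4   0.   68.5 -84.9] F [  1.4   0.2 -25.1] Mo [ 0.05 -0.74 -0.04] w 29.881969601346448
tilt [-0.005  0.002 -1.   ] shift [ 4.4  1.6 -3.2] turn -55.557099785374874
```

Request:
step_arm(
  rows="25 0 0 0 -4;25 0 0 0 -8;25 0 0 0 -4;25 0 0 0 0;25 0 0 0 -4",
)

```text
time: 22.9
tcp_pos: [0.5782, -0.102, 0.1882]
orientation: [0.114, 0.698, -0.114, 0.697]
force: [-3.6, 0.4, -5.1]
gripper_width: 0.325
```

```bash
python3 -c "
from h import *
go(575.4,-99,180,123)
"
```

```text
t 22.9 tcp [ 578.2 -102.   188.2] yaw 71.4 J [-17.5  29.   82.3  -0.   68.8 -88.9] F [-3.6  0.4 -5.1] Mo [0.28 0.78 0.01] w 29.878920062531176
tilt [-0.001  0.    -1.   ] shift [ 8.2  1.9 -3.6] turn -51.604541712772686
```

Request:
step_arm(
  rows="25 0.5 0 -0.3 -3;25 1 0 -0.3 -5;25 1.5 0 -0.3 -3;25 2 0 -0.3 0;25 2 0 -0.3 0",
)

```text
time: 23.4
tcp_pos: [0.5789, -0.102, 0.1877]
orientation: [0.114, 0.697, -0.114, 0.699]
force: [-2.7, 1.5, 6.1]
gripper_width: 0.324
```

```bash
python3 -c "
from h import *
go(575.4,-99,180,123)
p,d=grab('scene','s16')
cv2.imwrite('pics/s16y.png',cv2.resize(p[130:210,165:225,::-1],None,fx=8,fy=7,interpolation=2))
"
```

```text
t 23.4 tcp [ 578.9 -102.   187.7] yaw 71.43 J [-17.5  29.   82.4   0.   68.5 -88.9] F [-2.7  1.5  6.1] Mo [0.59 0.74 0.06] w 29.75561940243036
tilt [ 0.002 -0.001 -1.   ] shift [ 7.7  1.7 -4.3] turn -51.56708338782096
```

View pics/s16y.png

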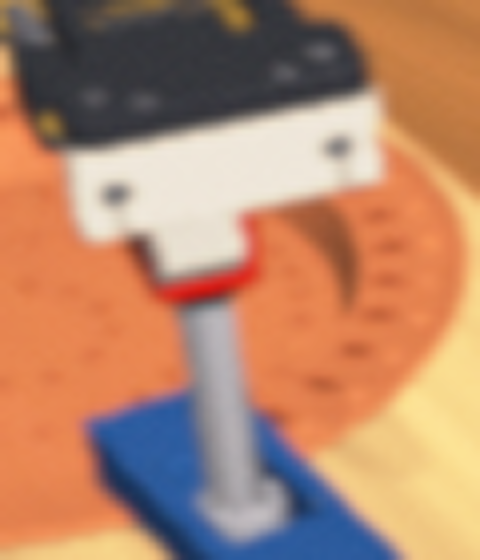

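Request:
step_arm(
  rows="25 -0.3 0.2 -0.6 -3;25 -0.3 0.2 -0.6 -6;25 -0.3 0.2 -0.6 -9;25 -0.3 0.2 -0.6 -9",
)

```text
time: 23.85
tcp_pos: [0.5788, -0.1018, 0.1869]
orientation: [0.058, 0.704, -0.058, 0.706]
force: [-2.2, 1.5, 2.7]
gripper_width: 0.328
```

Request:
step_arm(
  rows="25 0.3 0 -0.4 -2;25 0.6 0 -0.4 -4;25 0.9 0 -0.4 -6;25 0.9 0 -0.4 -6",
)

```text
time: 24.25
tcp_pos: [0.5785, -0.1016, 0.1852]
orientation: [0.022, 0.706, -0.022, 0.708]
force: [0.7, 1.6, 1.1]
gripper_width: 0.326
```

```bash
python3 -c "
from h import *
go(575.4,-99,180,123)
"
```

```text
t 24.25 tcp [ 578.5 -101.6  185.2] yaw 86.44 J [ -17.4   29.1   82.6    0.    68.1 -103.9] F [0.7 1.6 1.1] Mo [ 0.6  -0.27 -0.03] w 29.92677500364425
tilt [ 0.002 -0.    -1.   ] shift [ 5.2  2.4 -3.3] turn -36.562346451503856
```

Sinking freely now (185.2, low force). Continuing straight down.

Request:
step_arm(
  rows="25 0.7 0.3 0 0;25 1.4 0.3 0 0;25 2 0.3 0 0;25 2 0.3 0 0",
)

```text
time: 24.65
tcp_pos: [0.5784, -0.1015, 0.1828]
orientation: [0.022, 0.706, -0.022, 0.707]
force: [1.7, 1.5, 2.2]
gripper_width: 0.327
```

```bash
python3 -c "
from h import *
go(575.4,-99,180,123)
"
```

```text
t 24.65 tcp [ 578.4 -101.5  182.8] yaw 86.42 J [ -17.4   29.2   82.8    0.    67.8 -103.9] F [1.7 1.5 2.2] Mo [ 0.45 -0.77  0.01] w 30.00389387260149
tilt [ 0.002 -0.001 -1.   ] shift [ 2.8  2.3 -3.2] turn -36.57510807006793
```

Request:
step_arm(
  rows="25 0.7 0.3 0.3 0;25 1.4 0.3 0.3 0;25 2 0.3 0.3 0;25 2.5 0.3 0.3 0;25 2.5 0.3 0.3 0",
)

```text
time: 25.15
tcp_pos: [0.5785, -0.1013, 0.1802]
orientation: [0.022, 0.706, -0.022, 0.707]
force: [2.8, -0.6, 4.8]
gripper_width: 0.325
```

```bash
python3 -c "
from h import *
go(575.4,-99,180,123)
"
```

```text
t 25.15 tcp [ 578.5 -101.3  180.2] yaw 86.44 J [ -17.4   29.4   83.    -0.    67.5 -103.8] F [ 2.8 -0.6  4.8] Mo [-0.   -0.93  0.06] w 29.799888891497606
tilt [ 0.001 -0.001 -1.   ] shift [ 0.2  2.1 -3.2] turn -36.55638858638565
```

Request:
step_arm(
  rows="25 0.7 0 0.6 0;25 1.4 0 0.6 0;25 2 0 0.6 0;25 2 0 0.6 0",
)

```text
time: 25.55
tcp_pos: [0.5788, -0.1013, 0.1798]
orientation: [0.022, 0.706, -0.022, 0.707]
force: [-1.2, 0.4, 16.0]
gripper_width: 0.324
```

```bash
python3 -c "
from h import *
go(575.4,-99,180,123)
"
```

```text
t 25.55 tcp [ 578.8 -101.3  179.8] yaw 86.45 J [ -17.4   29.5   83.    -0.    67.5 -103.8] F [-1.2  0.4 16. ] Mo [0.22 0.19 0.05] w 29.785498886524675
tilt [ 0.001 -0.001 -1.   ] shift [-0.2  2.1 -3.5] turn -36.5450083410544
```

Fully home: TCP 179.8 mm, which is 56.5 + 123.3, the socket floor. I'll ease the press and hold, then turn clockwise about the key axis.

Request:
step_arm(
  rows="25 -0.7 0 0 0;25 -1 0 0 0;25 -1 0 0 0;25 -1 0 0 0;25 -1 0 0 0",
)

```text
time: 26.05
tcp_pos: [0.5787, -0.1013, 0.1799]
orientation: [0.022, 0.706, -0.022, 0.707]
force: [0.7, -0.1, 10.6]
gripper_width: 0.326
```

Request:
step_arm(
  rows="25 0 -0.2 0 5;25 0 -0.4 0 10;25 0 -0.6 -0.1 15;25 0 -0.7 -0.1 20;25 0 -0.9 -0.2 25;25 0 -1.1 -0.3 30;25 0 -1.1 -0.3 30",
)

```text
time: 26.75
tcp_pos: [0.5784, -0.1024, 0.1799]
orientation: [0.205, 0.676, -0.205, 0.677]
force: [2.3, -0.6, 10.3]
gripper_width: 0.327
```

```bash
python3 -c "
from h import *
go(575.4,-99,180,123)
"
```

```text
t 26.75 tcp [ 578.4 -102.4  179.9] yaw 56.31 J [-17.5  29.5  83.   -0.   67.5 -73.8] F [ 2.3 -0.6 10.3] Mo [ 0.16 -0.33  0.01] w 30.00508403181153
tilt [ 0.001 -0.001 -1.   ] shift [-0.1  1.1 -4.4] turn -66.69060097696257
```

Request:
step_arm(
  rows="25 -0.4 -0.1 0.3 5;25 -0.4 -0.2 0.4 10;25 -0.4 -0.4 0.4 15;25 -0.4 -0.6 0.3 20;25 -0.4 -0.8 0.3 25;25 -0.4 -1 0.2 30;25 -0.4 -1 0.2 30",
)

```text
time: 27.45
tcp_pos: [0.5777, -0.1032, 0.1799]
orientation: [0.373, 0.601, -0.373, 0.601]
force: [0.6, 0.7, 7.4]
gripper_width: 0.323
```

```bash
python3 -c "
from h import *
go(575.4,-99,180,123)
"
```

```text
t 27.45 tcp [ 577.7 -103.2  179.9] yaw 26.31 J [-17.6  29.4  83.   -0.   67.6 -43.9] F [0.6 0.7 7.4] Mo [ 0.1  -0.27  0.02] w 29.65363370409707
tilt [-0. -0. -1.] shift [-0.1 -0.2 -4.8] turn -96.68896001645277
```

Request:
step_arm(
  rows="25 0 -0.2 0 5;25 0 -0.4 0 10;25 0 -0.5 -0.1 14;25 0 -0.6 -0.1 17;25 0 -0.6 -0.1 17",
)

```text
time: 27.95
tcp_pos: [0.5772, -0.1033, 0.1799]
orientation: [0.457, 0.539, -0.458, 0.539]
force: [0.3, 0.1, 8.6]
gripper_width: 0.325
```

```bash
python3 -c "
from h import *
go(575.4,-99,180,123)
"
```

```text
t 27.95 tcp [ 577.2 -103.3  179.9] yaw 9.37 J [-17.6  29.4  83.1  -0.   67.5 -27. ] F [0.3 0.1 8.6] Mo [ 0.05 -0.28  0.03] w 29.84961244872605
tilt [-0. -0. -1.] shift [-0.1 -1.  -4.6] turn -113.6306282408284
```

Request:
step_arm(
  rows="25 -0.2 -0.2 0 5;25 -0.2 -0.4 0 10;25 -0.2 -0.6 -0.1 15;25 -0.2 -0.7 -0.1 20;25 -0.2 -0.7 -0.1 20",
)

```text
time: 28.45
tcp_pos: [0.5764, -0.1034, 0.1799]
orientation: [-0.544, -0.451, 0.545, -0.451]
force: [2.1, -0.4, 7.2]
gripper_width: 0.325
```

```bash
python3 -c "
from h import *
go(575.4,-99,180,123)
"
```

```text
t 28.45 tcp [ 576.4 -103.4  179.9] yaw -10.69 J [-17.7  29.3  83.2  -0.   67.5  -7. ] F [ 2.1 -0.4  7.2] Mo [ 0.05 -0.37  0.01] w 29.798293426734496
tilt [-0. -0. -1.] shift [-0.1 -1.8 -4.1] turn -133.69192427733935
```

Request:
step_arm(
  rows="25 0 -0.1 0 3;25 0 -0.2 0 6;25 0 -0.3 0 8;25 0 -0.3 0 8",
)

```text
time: 28.85
tcp_pos: [0.5762, -0.1033, 0.1799]
orientation: [-0.574, -0.413, 0.574, -0.413]
force: [1.1, -0.6, 6.6]
gripper_width: 0.323
```

```bash
python3 -c "
from h import *
go(575.4,-99,180,123)
"
```

```text
t 28.85 tcp [ 576.2 -103.3  179.9] yaw -18.61 J [-17.7  29.3  83.3  -0.   67.5   1. ] F [ 1.1 -0.6  6.6] Mo [ 0.05 -0.36  0.08] w 29.62881376037139
tilt [-0. -0. -1.] shift [-0.1 -2.1 -3.9] turn -141.60609386367918
```

Request:
step_arm(
  rows="25 0 -0.1 0 2;25 0 -0.2 0 4;25 0 -0.2 0 4",
)

```text
time: 29.15
tcp_pos: [0.576, -0.1032, 0.1799]
orientation: [-0.588, -0.392, 0.588, -0.392]
force: [1.3, 1.1, 7.5]
gripper_width: 0.326
```

```bash
python3 -c "
from h import *
go(575.4,-99,180,123)
"
```

```text
t 29.15 tcp [ 576.  -103.2  179.9] yaw -22.6 J [-17.7  29.3  83.3  -0.   67.4   5. ] F [1.3 1.1 7.5] Mo [ 0.06 -0.35  0.02] w 29.899229779361605
tilt [-0. -0. -1.] shift [-0.1 -2.2 -3.7] turn -145.60249119230093
```

Request:
step_arm(
  rows="25 0 -0.2 0 5;25 0 -0.4 0 10;25 0 -0.5 -0.1 14;25 0 -0.5 -0.1 14",
)

```text
time: 29.55
tcp_pos: [0.5756, -0.103, 0.1799]
orientation: [-0.632, -0.317, 0.632, -0.318]
force: [1.2, -0.3, 6.2]
gripper_width: 0.329
```

```bash
python3 -c "
from h import *
go(575.4,-99,180,123)
"
```

```text
t 29.55 tcp [ 575.6 -103.   179.9] yaw -36.65 J [-17.6  29.2  83.4  -0.   67.4  19. ] F [ 1.2 -0.3  6.2] Mo [ 0.05 -0.3   0.09] w 30.227534291001312
tilt [-0. -0. -1.] shift [-0.1 -2.5 -3.1] turn -159.64929098118188
```

Request:
step_arm(
  rows="25 0 -0.1 0 3;25 0 -0.2 0 6;25 0 -0.2 0 6",
)

```text
time: 29.85
tcp_pos: [0.5754, -0.1029, 0.1799]
orientation: [-0.647, -0.284, 0.648, -0.284]
force: [0.0, -0.3, 7.0]
gripper_width: 0.323
```

```bash
python3 -c "
from h import *
go(575.4,-99,180,123)
"
```

```text
t 29.85 tcp [ 575.4 -102.9  179.9] yaw -42.61 J [-17.6  29.2  83.4  -0.   67.4  25. ] F [ 0.  -0.3  7. ] Mo [-0.02 -0.3   0.22] w 29.607351788169737
tilt [-0. -0. -1.] shift [-0.1 -2.6 -2.8] turn -165.6099481030355
```

Request:
step_arm(
  rows="25 0 0 0 0;25 0 0 0 1",
)

```text
time: 30.05
tcp_pos: [0.5754, -0.1029, 0.1799]
orientation: [-0.65, -0.279, 0.65, -0.279]
force: [0.8, 0.6, 6.6]
gripper_width: 0.32
```

```bash
python3 -c "
from h import *
go(575.4,-99,180,123)
"
```

```text
t 30.05 tcp [ 575.4 -102.9  179.9] yaw -43.53 J [-17.6  29.2  83.4  -0.   67.4  25.9] F [0.8 0.6 6.6] Mo [ 0.04 -0.32  0.39] w 29.372987757804722
tilt [-0. -0. -1.] shift [-0.1 -2.6 -2.8] turn -166.5320724152391
```

Firm stop: the moment jumps from 0.08 to 0.39 N·m within about 1–2°, at the yaw predicted from the strap. I'll hold briefly, then relax the twist.

Request:
step_arm(
  rows="25 0 0 0 -0.5;25 0 0 0 -0.5;25 0 0 0 -0.5;25 0 0 0 -2;25 0 0 0 -3;25 0 0 0 -3",
)

```text
time: 30.65
tcp_pos: [0.5754, -0.1029, 0.1799]
orientation: [-0.642, -0.296, 0.642, -0.296]
force: [0.6, -0.7, 6.7]
gripper_width: 0.326
```

```bash
python3 -c "
from h import *
go(575.4,-99,180,123)
"
```

```text
t 30.65 tcp [ 575.4 -102.9  179.9] yaw -40.54 J [-17.6  29.2  83.4  -0.   67.4  22.9] F [ 0.6 -0.7  6.7] Mo [-0.   -0.36 -0.09] w 29.908922855147743
tilt [-0. -0. -1.] shift [-0.1 -2.6 -3. ] turn -163.53826515351017
```

Request:
step_arm(
  rows="25 0 0 0 1.5;25 0 0 0 3;25 0 0 0 3;25 0 0 0 3",
)

```text
time: 31.05
tcp_pos: [0.5754, -0.1028, 0.1799]
orientation: [-0.65, -0.279, 0.65, -0.279]
force: [0.9, -0.8, 6.3]
gripper_width: 0.323
```

```bash
python3 -c "
from h import *
go(575.4,-99,180,123)
"
```

```text
t 31.05 tcp [ 575.4 -102.8  179.9] yaw -43.52 J [-17.6  29.2  83.4  -0.   67.4  25.9] F [ 0.9 -0.8  6.3] Mo [ 0.06 -0.31  0.22] w 29.660796105331272
tilt [-0. -0. -1.] shift [-0.1 -2.6 -2.8] turn -166.52316722842966
```

Request:
step_arm(
  rows="25 0 0 0 1;25 0 0 0 1;25 0 0 0 1;25 0 0 0 0;25 0 0 0 -0.7",
)

```text
time: 31.55
tcp_pos: [0.5754, -0.1029, 0.1799]
orientation: [-0.648, -0.283, 0.648, -0.283]
force: [1.8, -0.4, 6.6]
gripper_width: 0.326
```

```bash
python3 -c "
from h import *
go(575.4,-99,180,123)
"
```

```text
t 31.55 tcp [ 575.4 -102.9  179.9] yaw -42.82 J [-17.6  29.2  83.4  -0.   67.4  25.2] F [ 1.8 -0.4  6.6] Mo [ 0.03 -0.35 -0.07] w 29.9528414766464
tilt [-0. -0. -1.] shift [-0.1 -2.6 -2.8] turn -165.81856220840194
```

Request:
step_arm(
  rows="25 0 0 0 0.4;25 0 0 0 0.8;25 0 0 0 0.8;25 0 0 0 0.8",
)

```text
time: 31.95
tcp_pos: [0.5754, -0.1028, 0.1799]
orientation: [-0.65, -0.278, 0.65, -0.278]
force: [1.4, 0.4, 7.7]
gripper_width: 0.324
```

```bash
python3 -c "
from h import *
go(575.4,-99,180,123)
read_camera('top');go(575.4,-99,180,123)
"
```

```text
t 31.95 tcp [ 575.4 -102.8  179.9] yaw -43.64 J [-17.6  29.2  83.4  -0.   67.4  26. ] F [1.4 0.4 7.7] Mo [ 0.06 -0.35  0.1 ] w 29.74646735127684
tilt [-0. -0. -1.] shift [-0.1 -2.6 -2.8] turn -166.64103607774553
t 32.0 tcp [ 575.4 -102.8  179.9] yaw -43.63 J [-17.6  29.2  83.4  -0.   67.4  26. ] F [1.7 0.6 8.3] Mo [ 0.03 -0.31  0.19] w 29.494698339819855
tilt [-0. -0. -1.] shift [-0.1 -2.6 -2.8] turn -166.63360421596457
```

Request:
step_arm(
  rows="25 0 0 0 -0.5;25 -1 0 0 -0.5;25 -3 0 0 -0.5;25 -5 0 0 -0.5;25 -7 0 0 -0.5;25 -9 0 0 -0.5;25 -11 0 0 -0.5;25 -13 0 0 -0.5;25 -16 0 0 -0.5;25 -20 0 0 -0.5",
  newtons=40,
)

```text
time: 33.0
tcp_pos: [0.5743, -0.1025, 0.1985]
orientation: [-0.648, -0.282, 0.65, -0.28]
force: [0.4, 0.4, -2.2]
gripper_width: 0.325
```

```bash
python3 -c "
from h import *
go(575.4,-99,264,-43)
p,d=grab('scene','s17')
cv2.imwrite('pics/s17y.png',cv2.resize(p[120:220,160:235,::-1],None,fx=7,fy=6,interpolation=2))
"
```

```text
t 33.0 tcp [ 574.3 -102.5  198.5] yaw -43.16 J [-17.6  28.2  81.9  -0.   70.1  25.5] F [ 0.4  0.4 -2.2] Mo [ 0.   -0.03  0.05] w 29.840976699921388
tilt [-0.004  0.001 -1.   ] shift [-65.5  -1.9  -3.2] turn -0.1627758690804626
```

View pics/s17y.png

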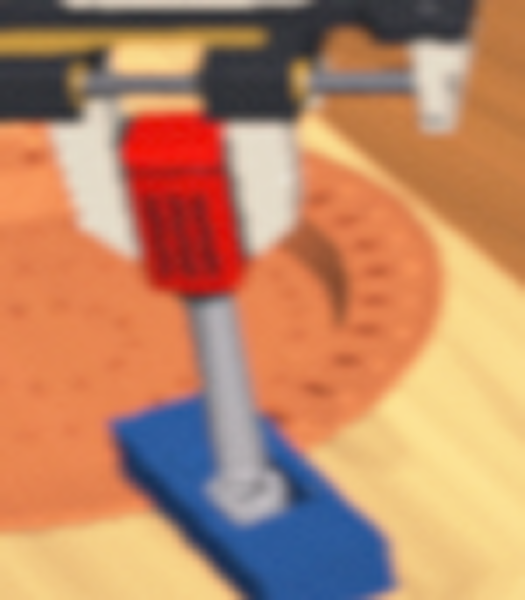

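Request:
step_arm(
  rows="25 -15 0 0 0;25 -35 0 0 0;25 -55 0 0 0;25 -66 0 0 0;25 -70 0 0 0;25 -70 0 0 0",
)

```text
time: 33.65
tcp_pos: [0.5754, -0.1027, 0.2697]
orientation: [0.649, 0.281, -0.649, 0.281]
force: [0.1, -0.0, -2.3]
gripper_width: 0.328
```

```bash
python3 -c "
from h import *
go(480,100,268,-26.6)
p,d=grab('top','t18')
cv2.imwrite('pics/t18.png',cv2.resize(p[215:280,120:220,::-1],None,fx=7,fy=7,interpolation=2))
p2,d2=grab('scene','s18')
cv2.imwrite('pics/s18y.png',cv2.resize(p2[220:310,315:420,::-1],None,fx=6,fy=6,interpolation=2))
"
```

```text
t 33.65 tcp [ 575.4 -102.7  269.7] yaw -43.15 J [-17.6  25.1  75.5  -0.   79.4  25.5] F [ 0.1 -0.  -2.3] Mo [ 0.02 -0.05 -0.  ] w 30.075180942387256
tilt [ 0. -0. -1.] shift [   1.6 -208.2  -82.6] turn -16.54934675096891
```

View pics/t18.png

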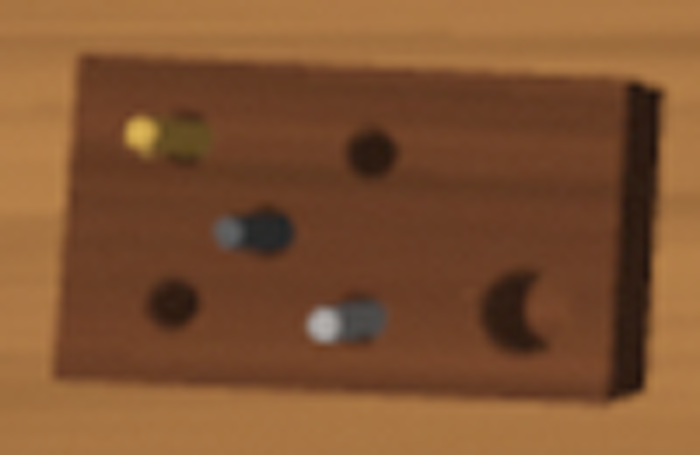

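View pics/s18y.png

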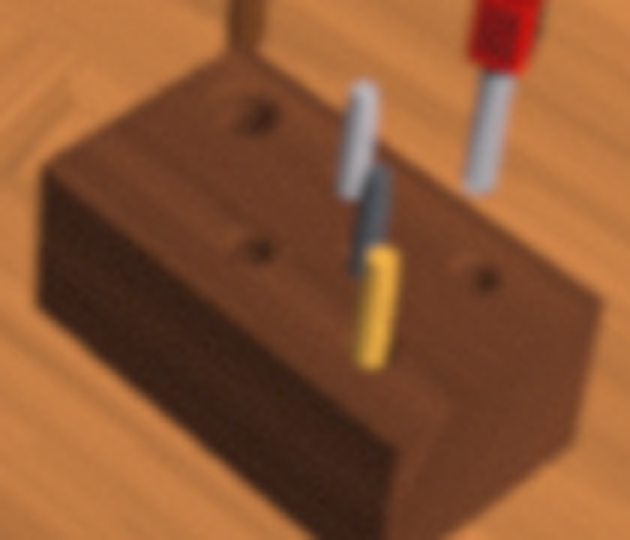

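```bash
python3 -c "
from h import *
a=onz('top',194.3,259.0,.07);b=onz('scene',357.3,238.9,.07);print(a,b)
# triangulated least squares
A=[];B=[]
for n,u,v in(('top',194.3,259.),('scene',357.3,238.9)):
    o,r=ray(n,u,v);r/=np.linalg.norm(r);Pm=np.eye(3)-np.outer(r,r);A.append(Pm);B.append(Pm@o)
print(np.linalg.lstsq(np.vstack(A),np.hstack(B),rcond=None)[0])
# where key end seen in scene s18 vs grip
k=np.array([.4093,.2310,.0])-.0022*np.array([.446,.895,0]);print('grasp key pos',k)
"
```

```text
[0.40880619 0.22858736 0.07      ] [0.40789214 0.233636   0.07      ]
[0.40725351 0.23063307 0.06720033]
grasp key pos [0.4083188 0.229031  0.       ]
```

```bash
python3 -c "
from h import *
go(407.3,227.8,265,-26.6)"
```

```text
t 33.75 tcp [ 575.1 -102.6  268.6] yaw -43.15 J [-17.6  25.2  75.6  -0.   79.4  25.5] F [ 0.   0.2 -2.7] Mo [-0.02 -0.05  0.01] w 29.710750747676613
tilt [-0.002  0.    -1.   ] shift [   4.  -348.4 -126.3] turn -16.55144988342107
```

Request:
step_arm(
  rows="25 1 -25 -9 -1;25 2 -60 -22 -3;25 3 -97 -35 -5;25 4 -134 -49 -7;25 4 -171 -62 -9;25 4 -208 -75 -11;25 4 -245 -89 -13;25 4 -282 -102 -15;25 4 -315 -114 -16.5;25 4 -338 -122.5 -16.5;25 4 -348.5 -126.5 -16.5;25 4 -348.5 -126.5 -16.5;25 4 -348.5 -126.5 -16.5;25 4 -348.5 -126.5 -16.5",
)

```text
time: 35.15
tcp_pos: [0.4084, 0.2269, 0.2653]
orientation: [-0.602, -0.371, 0.602, -0.371]
force: [-0.5, 0.0, -2.4]
gripper_width: 0.322
```

```bash
python3 -c "
from h import *
go(407.3,227.8,205,-26.6)
p2,d2=grab('scene','s19')
cv2.imwrite('pics/s19y.png',cv2.resize(p2[150:290,300:420,::-1],None,fx=5,fy=4.2,interpolation=2))
t=state()['tcp_pos'];k=t+[.00099,.00197,-.1233];print(proj('scene',k),proj('scene',k+[0,0,.05]),proj('scene',[.4083,.2298,.07]))
hsv=cv2.cvtColor(p2,cv2.COLOR_RGB2HSV).astype(int);print(hsv[205:220,350:368,1])
"
```

```text
t 35.15 tcp [408.4 226.9 265.3] yaw -26.73 J [19.7 12.7 94.2 -0.  73.  46.4] F [-0.5  0.  -2.4] Mo [-0.06 -0.02  0.03] w 29.584253153755633
tilt [-0.    -0.001 -1.   ] shift [60.3 -1.4 -0.4] turn -0.12783871500639066
[357.81695038 210.89446279] [359.92301936 190.42600621] [355.73197357 238.04033022]
[[167 166 166 164 141  65  12   8   5   6   7  11  38 100 151 165 167 166]
 [164 164 165 164 135  58  11   6   7   4   6  12  43 105 155 166 164 164]
 [166 168 165 161 131  51  13   7   5   6   6  12  45 113 159 166 166 168]
 [167 166 166 161 127  47  11   7   8   6   6  14  49 116 158 168 165 165]
 [167 166 167 159 119  36   6   7   8   6   9  14  54 119 161 168 165 167]
 [166 168 166 158 109  29   8   5   6   6   7  18  63 123 162 167 165 165]
 [164 168 168 158 106  25   8   7   7   7   9  25  77 132 164 168 165 167]
 [164 167 164 162 116  36  11   6   7   9  13  39  91 144 165 165 166 166]
 [167 168 166 169 142  70  29  17  14  17  35  71 120 154 166 169 166 166]
 [166 166 167 172 165 128  86  63  53  67  96 125 150 163 167 165 164 167]
 [166 170 168 169 176 171 166 151 145 153 159 163 168 167 167 166 167 169]
 [164 165 166 170 174 189 187 182 182 179 173 169 169 168 166 164 167 166]
 [167 166 166 169 173 182 186 190 183 174 170 168 167 165 167 167 169 165]
 [167 166 166 173 177 185 187 185 178 171 167 165 167 167 167 168 168 167]
 [166 166 168 169 167 181 183 180 176 172 169 168 165 168 165 167 167 166]]
```

View pics/s19y.png

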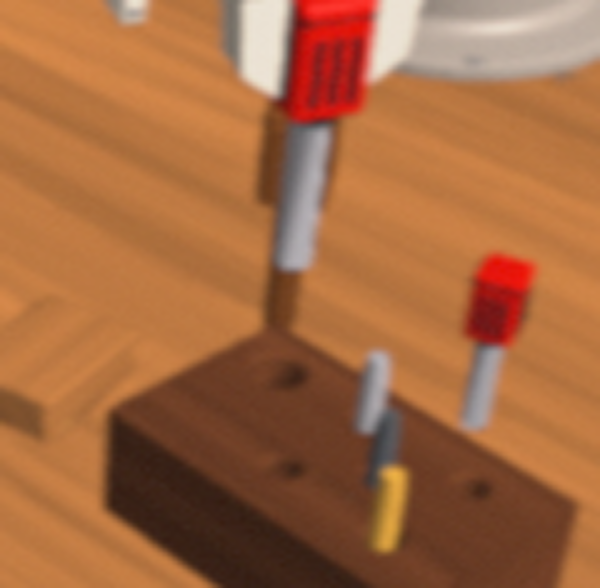

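```bash
python3 -c "
from h import *
k=np.array([.4094,.2289,.142]);n=np.array([.997-.409,.683-.229,0]);n/=np.linalg.norm(n)
print(proj('scene',k),proj('scene',k+.006*n),proj('scene',k+[0,0,-.072]))
J=np.array([proj('scene',k+[.001,0,-.072])-proj('scene',k+[0,0,-.072]),proj('scene',k+[0,.001,-.072])-proj('scene',k+[0,0,-.072])]).T;print(J)
p=np.load('pics/s18.npz')['p'];g=cv2.cvtColor(p,cv2.COLOR_RGB2GRAY);print(g[232:246,346:368])
"
```

```text
[357.82825648 210.90424723] [357.62141644 212.89810094] [355.03225845 238.07245717]
[[-0.33164287  0.37255944]
 [ 0.23255309  0.24853578]]
[[101  84  78  77  78  78  80  80  82  83  81  82  79  76  77  82  94 109
  123 131 137 138]
 [ 81  77  75  76  76  80  82  83  84  85  83  84  81  81  77  77  78  87
  102 119 131 137]
 [ 73  73  75  76  81  83  85  86  85  84  84  84  82  81  82  80  77  77
   83  96 116 130]
 [ 72  74  74  77  81  84  84  82  81  78  78  79  75  77  80  80  79  77
   76  79  91 108]
 [ 74  75  75  79  81  80  78  78  77  73  68  66  66  70  72  77  79  82
   78  77  78  85]
 [ 75  74  77  77  78  78  77  78  75  72  66  61  57  57  61  71  79  82
   82  78  77  78]
 [ 75  75  76  75  75  78  78  79  75  70  65  57  49  48  54  64  75  80
   83  82  80  77]
 [ 73  75  75  74  75  78  79  78  72  65  57  54  47  43  52  62  74  79
   82  83  82  80]
 [ 73  72  75  74  76  78  79  73  68  61  56  50  45  47  54  65  74  78
   80  80  81  82]
 [ 72  72  73  74  74  75  74  70  64  61  57  49  51  53  61  70  76  78
   77  80  80  82]
 [ 72  71  72  73  73  72  73  71  66  65  61  60  60  63  69  72  74  76
   77  79  78  82]
 [ 71  71  71  71  73  74  73  73  72  72  71  70  70  70  72  73  74  76
   76  76  76  79]
 [ 72  73  70  71  72  72  72  73  73  73  74  75  72  73  74  72  73  72
   74  75  76  77]
 [ 73  73  72  73  72  71  73  72  73  73  74  75  74  73  73  73  72  73
   72  75  74  76]]
```

Request:
step_arm(
  rows="25 10 -1 0.2 0;25 30 -1 0.2 0;25 50 -1 0.2 0;25 62 -1 0.2 0;25 68 -1 0.2 0;25 72 -1 0.2 0;25 76 -1 0.2 0;25 80 -1 0.2 0;25 80 -1 0.2 0",
  newtons=25,
)

```text
time: 36.1
tcp_pos: [0.4068, 0.228, 0.1853]
orientation: [-0.602, -0.371, 0.602, -0.371]
force: [0.2, -0.2, -1.5]
gripper_width: 0.321
```

```bash
python3 -c "
from h import *
go(407.3,227.8,138.3,-26.6)
p2,d2=grab('scene','s20')
cv2.imwrite('pics/s20y.png',cv2.resize(p2[180:270,315:405,::-1],None,fx=6,fy=6,interpolation=2))"
```

```text
t 36.1 tcp [406.8 228.  185.3] yaw -26.65 J [ 19.9  17.3 101.7  -0.   61.   46.5] F [ 0.2 -0.2 -1.5] Mo [-0.14 -0.02 -0.02] w 29.46739117145846
tilt [-0. -0. -1.] shift [47.   0.6 -0.1] turn -0.05392794197450712
```

View pics/s20y.png

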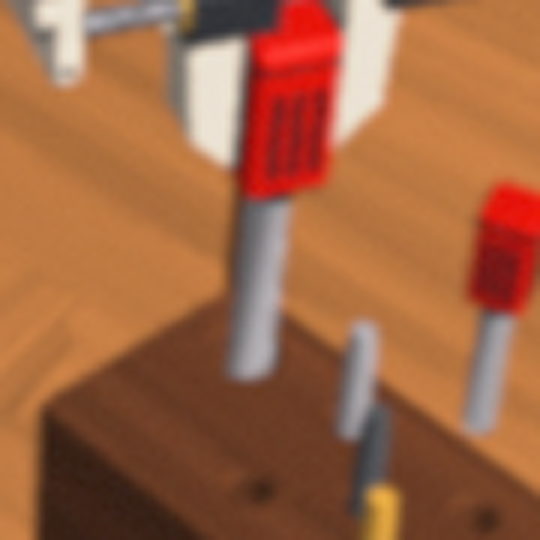

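The blade has entered the hole: the end is about 8 mm below the mouth with no contact force. Lowering to the floor.

Request:
step_arm(
  rows="25 8 0.3 0 0;25 16 0.3 0 0;25 24 0.3 0 0;25 32 0.3 0 0;25 39 0.3 0 0;25 43 0.3 0 0;25 44 0.3 0 0;25 44 0.3 0 0",
)

```text
time: 36.95
tcp_pos: [0.407, 0.228, 0.1413]
orientation: [-0.602, -0.371, 0.602, -0.371]
force: [0.2, -0.4, -1.4]
gripper_width: 0.325
```

Request:
step_arm(
  rows="25 1 0 0 0;25 2 0 0 0;25 2.5 0 0 0;25 2.5 0 0 0",
)

```text
time: 37.35
tcp_pos: [0.4073, 0.228, 0.1391]
orientation: [0.602, 0.371, -0.602, 0.371]
force: [-1.0, -1.7, -1.3]
gripper_width: 0.324
```

Request:
step_arm(
  rows="36 0.5 0 0 0;42 0.5 0 0 0;50 0.5 0 0 0;58 0.5 0 0 0;60 0.5 0 0 0;60 0.5 0 0 0;60 0.5 0 0 0",
)

```text
time: 38.05
tcp_pos: [0.4071, 0.228, 0.1385]
orientation: [-0.602, -0.371, 0.602, -0.371]
force: [-0.5, -0.6, 0.7]
gripper_width: 0.65
```

```bash
python3 -c "
from h import *
go(407.3,227.8,138.3,-26.6)
p2,d2=grab('scene','s21')
cv2.imwrite('pics/s21y.png',cv2.resize(p2[150:270,300:420,::-1],None,fx=5,fy=5,interpolation=2))"
```

```text
t 38.05 tcp [407.1 228.  138.5] yaw -26.65 J [ 19.8  20.9 105.1  -0.   53.9  46.5] F [-0.5 -0.6  0.7] Mo [-0.02 -0.13 -0.04] w 59.645072449755716
tilt [ 0. -0. -1.] shift [0.2 0.3 0.1] turn -0.05085125846738947
```

View pics/s21y.png

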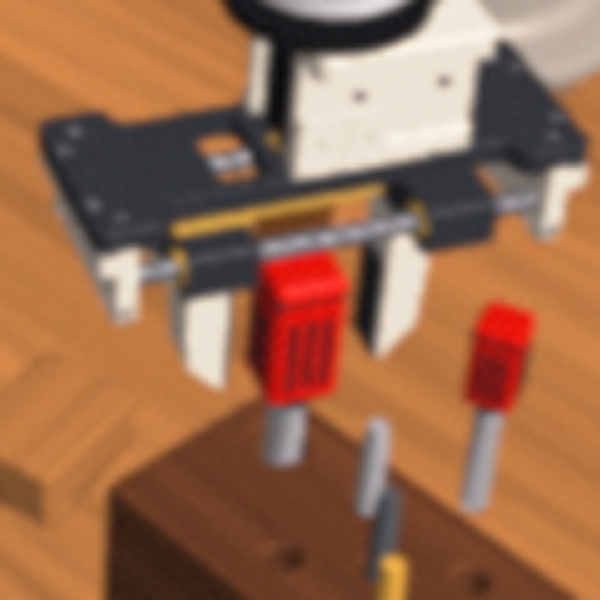

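Key stands, fingers clear. Retreating upward and away.

Request:
step_arm(
  rows="60 -15 0 0 0;60 -40 0 0 0;60 -70 0 0 0;60 -100 0 0 0;60 -120 0 0 0;60 -130 0 0 0;60 -130 0 0 0",
)

```text
time: 38.8
tcp_pos: [0.4075, 0.2281, 0.2694]
orientation: [0.603, 0.371, -0.601, 0.371]
force: [-0.1, 0.1, 0.0]
gripper_width: 0.654
```

```bash
python3 -c "
from h import *
go(520,60,270,-26.6)"
```

```text
t 38.8 tcp [407.5 228.1 269.4] yaw -26.65 J [19.8 12.4 94.  -0.  73.5 46.5] F [-0.1  0.1  0. ] Mo [-0.04 -0.07  0.03] w 60.02573308457294
tilt [ 0.002  0.001 -1.   ] shift [ -0.5 175.9  99.8] turn -0.05223881786213269
```

```bash
python3 -c "
from h import *
p,d=grab('top','t22')
t=p[160:192,336:372,::-1]
cv2.imwrite('pics/t22z.png',cv2.resize(t,None,fx=16,fy=16,interpolation=cv2.INTER_LANCZOS4))"
```

Request:
step_arm(
  rows="60 -2 20 11 0;60 -2 55 31 0;60 -2 95 54 0;60 -2 130 74 0;60 -2 160 91 0;60 -2 176 100 0;60 -2 176 100 0;60 -2 176 100 0",
)

```text
time: 39.65
tcp_pos: [0.5188, 0.0602, 0.2694]
orientation: [-0.601, -0.372, 0.602, -0.371]
force: [0.9, 0.8, -0.7]
gripper_width: 0.655
```

```bash
python3 -c "
from h import *
p,d=grab('top','t23')
p2,d2=grab('scene','s23')
hsv=cv2.cvtColor(p,cv2.COLOR_RGB2HSV).astype(int)
red=((hsv[...,0]<8)|(hsv[...,0]>172))&(hsv[...,1]>180)&(hsv[...,2]>170)
m=np.zeros_like(red);m[240:280,165:210]=1
print(rect(red&m,'top',.165)[0]);P=pts('top',d);print(np.median(P[red&m],0),state()['time'])
"
```

```text
((408.4154052734375, 232.5901336669922), (23.980262756347656, 26.673887252807617), 63.92042922973633)
[0.40825037 0.23440869 0.16437089] 39.75
```

View pics/t22z.png

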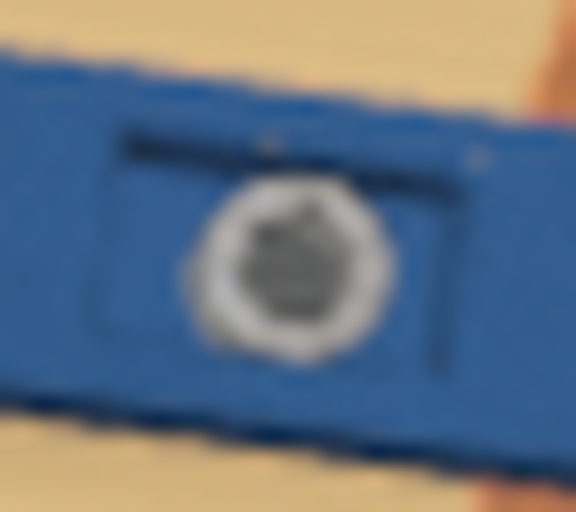

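View pics/s23.png

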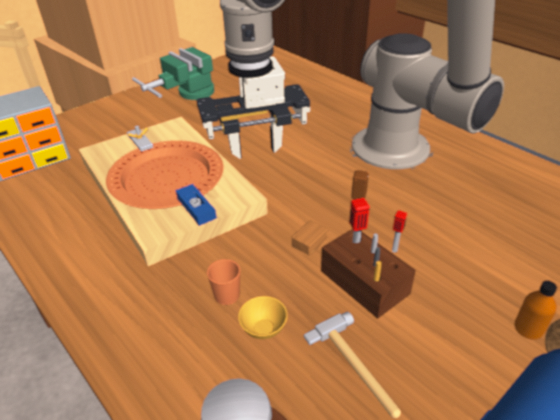

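View pics/t23.png

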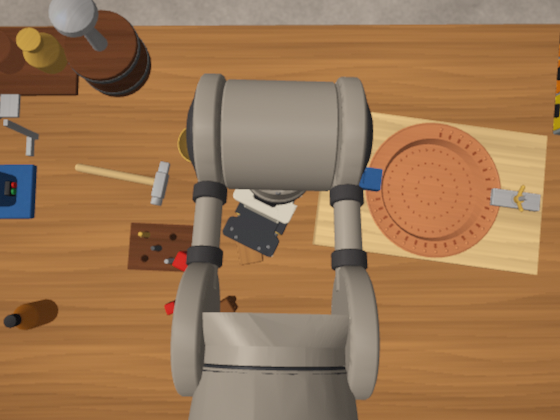

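The key is back in its hole and nothing else looks moved. The screw head looks much as it did at the start, so I'll compare the two pictures numerically.

```bash
python3 -c "
from h import *
a=np.load('pics/t0.npz')['p'].astype(int);b=np.load('pics/t22.npz')['p'].astype(int)
print((b-a)[168:184,346:364,1])
a=np.load('pics/s0.npz')['p'].astype(int);b=np.load('pics/s23.npz')['p'].astype(int)
print((b-a)[192:212,186:206,1])
a=np.load('pics/t0.npz')['p'][168:184,346:364,1];print(a)
"
```

```text
[[ 5  6  6  5  5  5  5  5  4  7  5  7  3  6  4  5  5  6]
 [ 4  2  2  4  4  4  6  5  5  4  6  4  5  5  5  4  4  6]
 [ 3  4  3  4  3  4  2  7  8  4  1  4  3  4  7  5  5  5]
 [ 5  5  6  4  5  6 10  8  7  9  7  5  3  3  2  3  4  2]
 [ 6  6  6  6  5 15 14  7  8  7  6  3 -7 -2  4  5  4  2]
 [ 6  7  6  9  9 13 11  6  9  7  7  4  3  5  6  5  4  4]
 [ 6  5  6  9  8  8  7  7 10 10  5  5  7  5  5  5  6  5]
 [ 4  6  7  7  8 10 11  6  6  6  6  3  6  6  5  6  4  5]
 [ 6  7  7  8  7  7  4  4  7  5  5  5  9  8  7  7  5  4]
 [ 5  6  8  9  5  1  4  3  6  3  9  7  6 10  9  5  6  4]
 [ 4  7  7  8  5  3  6  5  6  4  9  8  5  7  7  5  5  5]
 [ 8  2  5  7  8  8  7  5  6  6  8  8  7  8  4  5  4  4]
 [ 6  3  5  9  7  8  7  5  6  7  9  9  7  6  5  6  5  6]
 [ 6  6  5  7  8  7  5  5  6  7  6  8  5  6  4  5  5  5]
 [ 6  5  6  5  6  5  6  8  8  5  6  6  5  6  5  6  5  6]
 [ 5  4  5  6  7  5  6  5  4  5  6  4  7  5  4  5  6  6]]
[[ 3  2  3  3  2  2  3  3  0  1  2  1 -2  3  4  2  1  3  2  3]
 [ 1  2  1  3  2  1  3  0  2  3  0  4  1  3  2  2  1  3  1  4]
 [-1  1  2  1  0  2  2  3  1  1  0  0  1  1  0  2  3  1  3  2
[... 1574 characters left out ...]
161 134  90  88  88  79]
 [ 89  92 113 156 161 120  84  88  89  94 107 121 148 146 112  88  87  79]
 [ 88 103 126 155 145 103  89  89  88  89  93 113 148 155 121  88  86  79]
 [ 90 108 125 159 150 105  89  90  89  90  89 113 152 152 116  89  85  77]
 [ 90 102 122 162 166 132  99  89  90  89  92 127 153 139 103  90  85  76]
 [ 87  98 120 145 166 160 124  92  83  81 106 148 156 124  92  90  85  75]
 [ 84  90 107 118 143 163 154 146 141 132 141 152 138 103  89  89  84  73]
 [ 82  84  92 100 101 125 141 152 159 151 137 124 102  85  90  89  81  72]
 [ 85  85  84  85  85  83  88 104 120 116  94  83  84  83  85  86  80  70]
 [ 86  87  87  87  87  88  88  88  88  86  86  86  83  84  87  88  84  77]]
```

```bash
python3 -c "
from h import *
s=state();print(s['time'],s['force'],s['joint_velocities'].round(4));print(finish_job())"
```

```text
39.75 [-0.48553994 -0.29900576  0.36728488] [ 0.0058 -0.006  -0.0057 -0.0033  0.0007 -0.0015]
the job is handed in; nothing more can be done
None
```

I took the large red key, worked it home in the clamp screw, turned the screw clockwise to a firm stop and stood the key back in its rack hole. I handed the job in at about 39.8 s; no verdict was reported.

**What happened:**
- **Feeling in:** the key first jammed partway into the socket. I freed it by lifting (with about 25 N of pull) and wiggling it, then fed it in gently until it met the socket floor. The TCP was at 179.8 mm there, matching a blade end 10.5 mm down. The most I pressed was about 23 N.
- **Turning:** I turned about 130° clockwise without regripping, until the wrist moment jumped from under 0.1 to 0.39 N·m. I then re-tightened lightly.
- **Return:** the key slid into its hole without contact force and I released it on the floor. Its grip top was last seen within about 3 mm of the hole's middle.
- **Bystanders and arm:** no bystander looks moved in the last scene view, though I did not measure them. The arm is clear of everything.

**Checks that were weak or disagreed:**
- **Screw angle:** I could not confirm it directly in the pictures. The socket looks almost the same as at the start, which fits a half turn in all, so "firm" rests on the torque stop.
- **Moment limit:** the 0.39 N·m peak is above the 0.2 N·m at which the key is said to cam over. I saw no sign of camming: the height did not change and the stop repeated on re-tightening.
- **Key slip in the jaws:** two image estimates of it disagreed, roughly 0.5 mm against 3 mm. The height at the socket floor suggests almost none remained.

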